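# Lock the holder cup in its base and stand the sampling triers in it

## Task

Set the sampling station up for the next goods check: fit the loose metal holder cup upright into the bayonet base, lugs through the slots, push it down against the spring and turn it clockwise (seen from above) about a quarter turn until it stops and is locked. Then stand the two sampling triers in the locked cup, one in each half, steel point down on the cup's floor and handle up. Leave the jar, the carton and the bottle where they are.

Things in the scene. Friction and masses are not known exactly. Their poses are not given: they have to be found in the camera images.
- cup: Loose round metal holder cup standing on the bench, 58 mm outside diameter, 105 mm tall, wall 3 mm, floor 5 mm thick, about 160 g. Origin: centre of its underside, z up the cup. Two yellow lugs at the foot, on its +x and -x sides, a yellow stripe above each. A 3 mm white divider along its x axis, up to 100 mm, splits it into two halves (+y, -y), each 24.5 mm deep. Half a turn makes no difference.
- lug (a point): Outer face of the cup's +x lug, 39 mm from the cup's axis. Each lug is 12 mm wide and runs from 2 to 10 mm above the cup's underside.
- base: Bayonet base (grey, white roof) fixed to the bench. Origin: on its axis at bench level, z up. Foot disc 120 mm across, 10 mm thick; on it a collar 96 mm across, top 32 mm above the bench, with a round opening 63 mm across and two lug slots on the base's +x and -x sides, beside the yellow marks on the foot. The cup turns clockwise only (seen from above).
- slot (a point): Mouth of the +x slot, 36 mm from the base's axis, 32 mm above the bench; each slot is about 18 mm wide. The two lugs go down through the two slots.
- pad_top (a point): Top of the sprung rubber pad in the base, at rest, 22 mm above the bench, 44 mm across. A cup just set in rests here and cannot turn. 3 N starts the pad moving, 9 N presses it 10 mm, it bottoms at 11.5 mm. The cup turns when pushed down until its underside is 11 to 13 mm above the bench (press the pad 9 to 11 mm).
- green_mark (a point): One of two opposite green marks on the base's foot, 80 degrees clockwise (seen from above) of the yellow marks. A hard stop ends the turn with the lugs here. Let go here, the spring lifts the cup into a catch, underside 16 mm above the bench: locked.
- rest: White sloping rest fixed to the bench, 130 x 150 mm, with two parallel channels 80 mm apart; origin: centre of its underside at bench level. The channels rise at 30 degrees towards the rest's -x side, 115 mm long, with 8 mm high side rails, a 14 mm high wall at the low end, and the upper end 72 mm above the bench.
- trier_blue: Sampling trier, 190 mm long, about 150 g: round steel tube 16 mm in diameter with a 10 mm blunt cone point; from 120 to 190 mm above the point a round blue handle 20 mm in diameter. Origin: the point; z from point to handle. Starts in a channel of the rest, point low, handle rising at 30 degrees and free beyond the channel's upper end (rest's -x side). Balances 78 mm from the point.
- trier_red: The same trier with a red handle, in the other channel.
- jar: Bystander: glass jar with red cap, 70 mm across, 85 mm tall; origin: centre of underside. Leave alone.
- carton: Bystander: closed cardboard carton, 90 x 130 x 70 mm tall; origin: centre of underside. Leave alone.
- sanitiser: Bystander: clear bottle with blue cap, 52 mm across, 130 mm tall; origin: centre of underside. Leave alone.

How it is judged:
On the way, in this order (a step that is already met when the one before it is completed fails the run):
1. the cup is locked in the base (horizontal distance between cup and base below 0.006 m and z of cup in the frame of base below 0.0195 m and angle between the x axis of cup and the x axis of base, either way round above 1.15 rad and angle between cup's own z axis and vertical below 0.1 rad), for 0.2 s.
2. one trier stands in the locked cup (all of step 1 and ((horizontal distance between trier_blue and cup below 0.028 m and z of trier_blue in the frame of cup between 0 and 0.02 m and angle between trier_blue's own z axis and vertical below 0.48 rad) or (horizontal distance between trier_red and cup below 0.028 m and z of trier_red in the frame of cup between 0 and 0.02 m and angle between trier_red's own z axis and vertical below 0.48 rad))), for 0.2 s.
At the end, for the whole second after the job is handed in: Cup upright (0.1 rad), within 6 mm of the base axis, underside under 19.5 mm above the bench, turned over 1.15 rad from the slots; one trier in each half, point down, within 28 mm of its axis and under 20 mm above its underside, leaning under 0.48 rad; cup and triers at rest (all of step 1 and horizontal distance between each of trier_blue, trier_red and cup below 0.028 m and z of trier_blue in the frame of cup between 0 and 0.02 m and angle between each of trier_blue, trier_red's own z axis and vertical below 0.48 rad and z of trier_red in the frame of cup between 0 and 0.02 m and ((y of trier_blue in the frame of cup above 0 m and y of trier_red in the frame of cup below 0 m) or (y of trier_blue in the frame of cup below 0 m and y of trier_red in the frame of cup above 0 m)) and linear speed of each of cup, trier_blue, trier_red below 0.03 m/s); the robot touches nothing.
It fails at once if a bystander (jar, carton, bottle) is shifted by more than 30 mm or tipped (distance of any of jar, carton, sanitiser from where it was at the start of the episode above 0.03 m or angle between any of jar, carton, sanitiser's own z axis and vertical above 0.4 rad).
It also fails if it takes over 72 s, if anything falls off the work surface, if the arm or the gripper's body presses on something with over 40 N, if the wrist force passes 120 N, or if a joint passes its speed limit or range.

## Robot

A 7-joint arm with a two-finger parallel gripper is mounted at the origin on the work surface. World frame = base frame: x ahead of the robot, y to its left, z up, the work surface at z = 0. Lengths are in m, angles in rad, forces in N, time in s.
With the tool pointing down it reaches from about 0.425 to 0.875 m from the base axis. Payload 4.7 kg.
Tool frame: the origin (TCP) lies midway between the tips of the shut fingers; the grasp point (between the pads) lies 19 mm behind it; z points along the fingers, y is the line along which they close (so a half turn about z gives the same grasp; the last joint's range is limited). The gripper opens to 85 mm and grips with 20 to 120 N. Pads are 22 mm wide; open, the fingers measure 114 mm over their backs; the gripper's body (76 mm by 85 mm) begins 54 mm behind the grasp point. The pads swing forward as they close: fully open they stand 13 mm farther back than shut.
Start: joints at [1.137, 0.321, -0.07, 1.45, 0.023, 1.371, -0.057], TCP at [0.281, -0.586, 0.231] pointing down, gripper open.
Joint ranges: [-2.86, 2.86], [-0.3, 2.09], [-1.38, 1.24], [0.06, 2.45], [-1.56, 4.7], [0.09, 2.05], [-2.69, 2.69]. Speed limits (rad/s): [2.57, 2.57, 3.14, 3.14, 3.14, 3.14, 3.14].

## Interface

Orientations are given as [roll, pitch, yaw] about the fixed x, y, z axes, in that order (R = Rz(yaw) Ry(pitch) Rx(roll)).
In Python, from rig import bot gives the robot as it stands.
- The arm moves only by the shell command python3 -m inch 'ROWS'. ROWS is JSON, one flat list of numbers, 7 for each row, row after row: the shift along the tool's x, y, z in cm, then the turn, a rotation vector about the tool's x, y, z in rad, then the finger opening in cm, from 0 to 8.54. A call has 1 to 20 rows; each row shifts and turns the commanded pose from where the row before left it, along the tool's axes as they then stand; what a row does not reach is not made up. A row lasts 1/8 s, in which the tool goes at most 62.5 mm and 10.7 degrees, less where a joint would pass 70% of its speed; a pose out of reach is approached as far as the arm can. A call with a gripper value outside its range is refused whole. The fingers move at their own pace and stop on an object; the grip force is fixed at half the most. Time passes only in rows, so rows that do not move let the fingers close. It gives the time, the measured TCP pose, the force, the opening and the grip force at its end, in the units of the state.
- bot.get_state(): the state, without advancing time (a new reading comes with each control period).
- bot.camera(name): name is "scene" or "top" or "wrist"; returns the picture (480x640x3 uint8, red, green, blue); there is no depth.
- bot.camera_info(name): a dict with "fx", "fy", "cx", "cy" (pixels), "position" and "attitude" of the camera in the world. Camera axes: x right, y down, z forward; pixel columns grow to the right and rows downward; lengths in m; the calibration is good to about 2 mm. A picture is of the moment at which its call begins: read the wrist's pose just before it. camera_info takes no time and is no camera call; for the wrist camera it gives the pose at the moment of the call.
- bot.job_done(): hands the job in; it is judged then, once.
The state is a dict: "t": time; "joint_pos": joint angles; "qvel": joint speeds; "effort": joint torques, N m; "eef_pos": TCP position; "tcp_rot": TCP orientation; "wrist_force": force on the tool from outside, world axes, zero at the start; "wrist_torque": the same for the moment, N m; "finger_gap": finger opening in m; "grasp_force": force on a finger pad.
Only numpy, scipy, OpenCV 4.12 (cv2) and the standard library are available. Lean on these libraries where they do the work, as an engineer would, in place of code of your own. Each camera call takes 0.05 s, during which the arm holds its last target. There are 200 camera calls.

## Working session

There is one attempt and no reset: what is moved stays moved. The work goes in short steps, Python scripts to look and compute and a shell command to move; the robot and the scene stay as the last step left them, time stands still between calls to the robot, and variables do not carry over. Pictures are saved under pics/ and viewed, at most 10 in all, crops included, and the job is handed in when it is done.

```bash
ls; mkdir -p pics; python3 - <<'E'
from rig import bot
import cv2,json
for n in("scene","top"):
    cv2.imwrite(f"pics/{n}0.png",bot.camera(n)[:,:,::-1]); print(n,bot.camera_info(n))
s=bot.get_state();print(s)
E
```

```text
pics
scene {'fx': 444.86242867083956, 'fy': 444.86242867083956, 'cx': 326.8891882278959, 'cy': 231.07053026420408, 'position': array([1.05378361, 0.47512891, 0.91159459]), 'attitude': array([-2.50606676,  0.00814258,  2.46519922])}
top {'fx': 490.9862122510923, 'fy': 490.9862122510923, 'cx': 319.19674652242776, 'cy': 244.10992280598114, 'position': array([ 0.56566301, -0.02706386,  1.13521506]), 'attitude': array([-3.05492551,  0.02816295, -1.54851156])}
{'t': 0.1, 'joint_pos': array([ 1.13710903,  0.32175478, -0.07013969,  1.45157221,  0.0226185 ,
        1.37080514, -0.05690809]), 'qvel': array([-9.46399254e-04, -1.57530741e-03,  1.90288457e-03, -4.47667407e-03,
       -1.33511193e-05,  1.48383140e-05,  1.20340380e-03]), 'effort': array([-3.19987612e-04, -4.94877648e+01, -3.84363402e-01, -3.15211630e+01,
        1.28036592e-02,  7.49732077e-03, -5.03211425e-06]), 'eef_pos': array([ 0.28120014, -0.58547959,  0.23031983]), 'tcp_rot': array([-3.13984382e+00,  9.52883834e-05,  4.47863428e-01]), 'wrist_force': array([0.86795331, 0.50725109, 0.36739458]), 'wrist_torque': array([ 0.05060564, -0.04745412,  0.01278189]), 'grasp_force': 0.0, 'finger_gap': 0.08555911243768304}
```

View pics/top0.png

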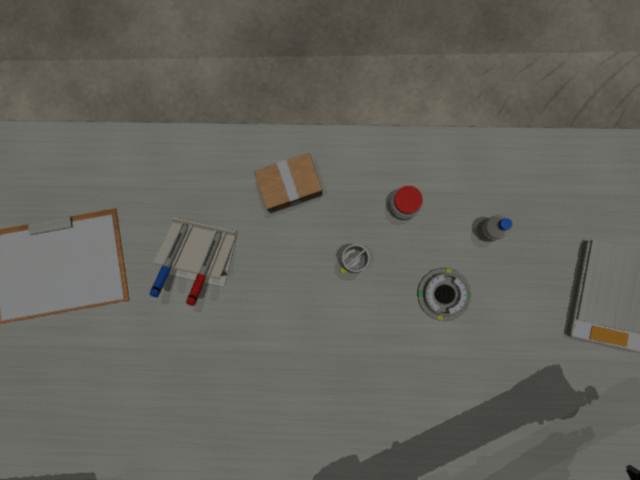

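View pics/scene0.png

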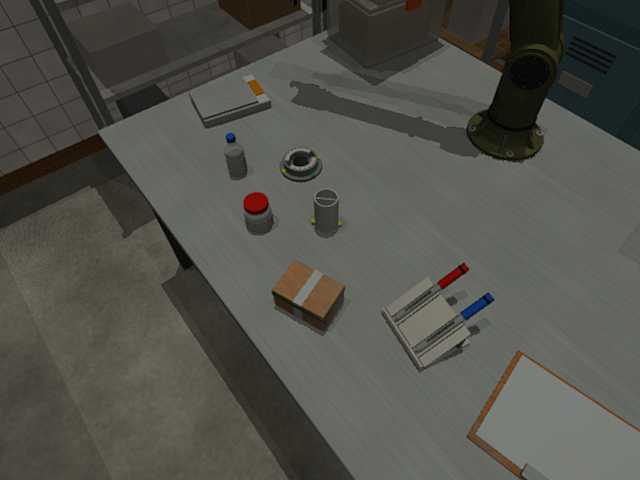

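The top view shows the rest at (197,252), with blue and red handles at (160,280) and (197,290). The cup is at (355,258), the base at (444,294), the jar at (407,200), the bottle at (497,228) and the carton at (288,183). I'll enlarge these areas next.

```bash
cat > h.py <<'E'
import numpy as np,cv2
from rig import bot
from scipy.spatial.transform import Rotation as R
def rot(a): return R.from_euler('xyz',a).as_matrix()
def px2w(ci,u,v,z):
    d=rot(ci['attitude'])@np.array([(u-ci['cx'])/ci['fx'],(v-ci['cy'])/ci['fy'],1])
    p=np.array(ci['position']); return p+d*(z-p[2])/d[2]
def w2px(ci,P):
    c=rot(ci['attitude']).T@(np.array(P)-ci['position'])
    return np.array([ci['fx']*c[0]/c[2]+ci['cx'],ci['fy']*c[1]/c[2]+ci['cy']])
def crop(im,u0,v0,u1,v1,k): return cv2.resize(im[v0:v1,u0:u1],None,fx=k,fy=k,interpolation=cv2.INTER_CUBIC)
E
python3 - <<'E'
from h import *
im=cv2.imread("pics/top0.png")
a=crop(im,325,230,485,330,5); b=crop(im,140,205,250,315,5)
cv2.imwrite("pics/topa.png",np.clip(a*1.5,0,255).astype('uint8')); cv2.imwrite("pics/topb.png",np.clip(b*1.5,0,255).astype('uint8'))
E
```

```text
(no output)
```

View pics/topa.png

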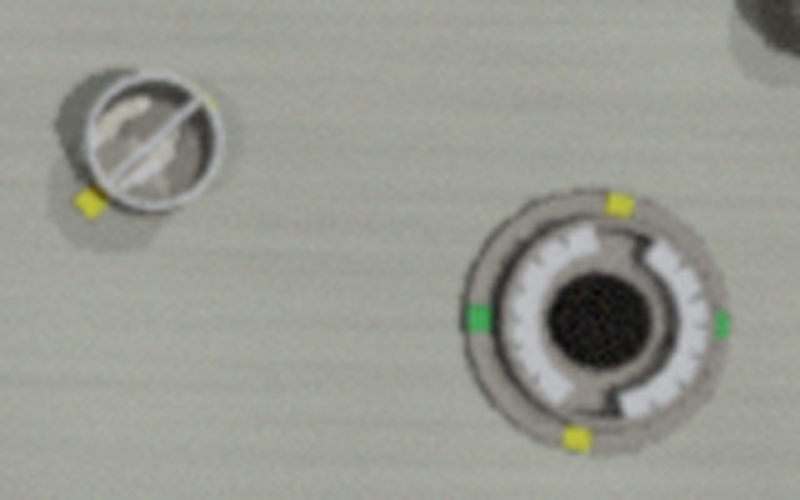

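View pics/topb.png

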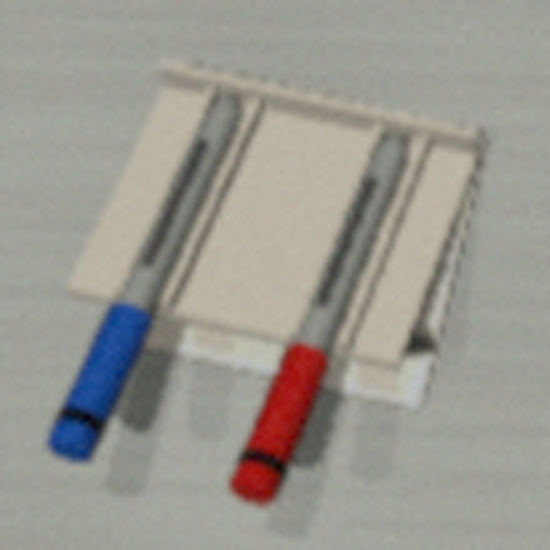

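```bash
python3 - <<'E'
from h import *
c=bot.camera_info("top"); s=bot.camera_info("scene")
A=lambda x,y,z: px2w(c,325+(x+.5)/5-.5,230+(y+.5)/5-.5,z)
B=lambda x,y,z: px2w(c,140+(x+.5)/5-.5,205+(y+.5)/5-.5,z)
f=lambda *a:print(*[np.round(x,4) for x in a])
cup=A(155,141,.105);d1=A(115,188,.1);d2=A(203,102,.1);lug=A(91,203,.008)
f("cup",cup,d1,d2,lug, np.degrees(np.arctan2(*(d1-d2)[1::-1])),np.degrees(np.arctan2(*(lug-cup)[1::-1])),np.linalg.norm((lug-cup)[:2]))
y1=A(620,205,.01);y2=A(577,438,.01);g1=A(480,318,.01);g2=A(722,325,.01);pad=A(600,321,.022)
f("base",(y1+y2)/2,(g1+g2)/2,pad,np.degrees(np.arctan2(*(y1-y2)[1::-1])),np.degrees(np.arctan2(*(g1-g2)[1::-1])),np.linalg.norm(y1-y2))
for n,t,h in(("blue",(222,92),(70,450)),("red",(392,130),(256,494))):
    T=B(*t,.022);H=B(*h,.117);f(n,T,H,H-T,np.linalg.norm(H-T),np.degrees(np.arctan2(*(H-T)[1::-1])),"scene px",w2px(s,T),w2px(s,H))
f("scene px cup",w2px(s,cup),"pad",w2px(s,pad))
im=cv2.imread("pics/scene0.png")
a=crop(im,225,120,375,245,4);b=crop(im,375,255,505,375,4); 
cv2.imwrite("pics/sc.png",np.clip(np.hstack([a[:480,200:],b])*1.5,0,255).astype('uint8')[:, :800])
E
```

```text
Traceback (most recent call last):
numpy._core._exceptions._UFuncNoLoopError: ufunc 'multiply' did not contain a loop with signature matching types (dtype('<U3'), dtype('float64')) -> None
```

```bash
python3 - <<'E'
import cv2;print(cv2.imread("pics/sc.png").shape)
E
```

```text
[ WARN:0@0.006] global loadsave.cpp:275 findDecoder imread_('pics/sc.png'): can't open/read file: check file path/integrity
Traceback (most recent call last):
AttributeError: 'NoneType' object has no attribute 'shape'
```

```bash
python3 - <<'E'
from h import *
c=bot.camera_info("top"); s=bot.camera_info("scene")
A=lambda x,y,z: px2w(c,325+(x+.5)/5-.5,230+(y+.5)/5-.5,z)
B=lambda x,y,z: px2w(c,140+(x+.5)/5-.5,205+(y+.5)/5-.5,z)
f=lambda *a:print(*[x if isinstance(x,str) else np.round(x,4) for x in a])
cup=A(155,141,.105);d1=A(115,188,.1);d2=A(203,102,.1);lug=A(91,203,.008)
f("cup",cup,d1,d2,lug, np.degrees(np.arctan2(*(d1-d2)[1::-1])),np.degrees(np.arctan2(*(lug-cup)[1::-1])),np.linalg.norm((lug-cup)[:2]))
y1=A(620,205,.01);y2=A(577,438,.01);g1=A(480,318,.01);g2=A(722,325,.01);pad=A(600,321,.022)
f("base",(y1+y2)/2,(g1+g2)/2,pad,np.degrees(np.arctan2(*(y1-y2)[1::-1])),np.degrees(np.arctan2(*(g1-g2)[1::-1])),np.linalg.norm(y1-y2))
for n,t,h in(("blue",(222,92),(70,450)),("red",(392,130),(256,494))):
    T=B(*t,.022);H=B(*h,.117);f(n,T,H,H-T,np.linalg.norm(H-T),np.degrees(np.arctan2(*(H-T)[1::-1])),"scene px",w2px(s,T),w2px(s,H))
f("scene px cup",w2px(s,cup),"pad",w2px(s,pad))
im=cv2.imread("pics/scene0.png")
a=crop(im,275,130,375,250,4);b=crop(im,375,255,475+25,375,4)
o=np.hstack([a,b[:480,:400]]);print(o.shape)
# overlay predicted points
cv2.imwrite("pics/sc.png",np.clip(o*1.5,0,255).astype('uint8'))
E
```

```text
cup [ 0.6272 -0.0731  0.105 ] [ 0.6074 -0.0568  0.1   ] [ 0.6444 -0.0932  0.1   ] [ 0.604  -0.0486  0.008 ] 135.4718 133.5169 0.0338
base [ 0.5554 -0.2792  0.01  ] [ 0.5552 -0.2802  0.01  ] [ 0.5555 -0.2771  0.022 ] -10.3701 89.6392 0.1072
blue [0.7043 0.319  0.022 ] [0.5411 0.3464 0.117 ] [-0.1632  0.0274  0.095 ] 0.1908 170.4832 scene px [415.2077 353.903 ] [490.1407 296.7449]
red [0.6882 0.2395 0.022 ] [0.5247 0.2674 0.117 ] [-0.1635  0.0279  0.095 ] 0.1912 170.3014 scene px [394.0054 321.5994] [465.1083 266.1742]
scene px cup [325.2294 197.5047] pad [300.1589 161.7852]
(480, 800, 3)
```

View pics/sc.png

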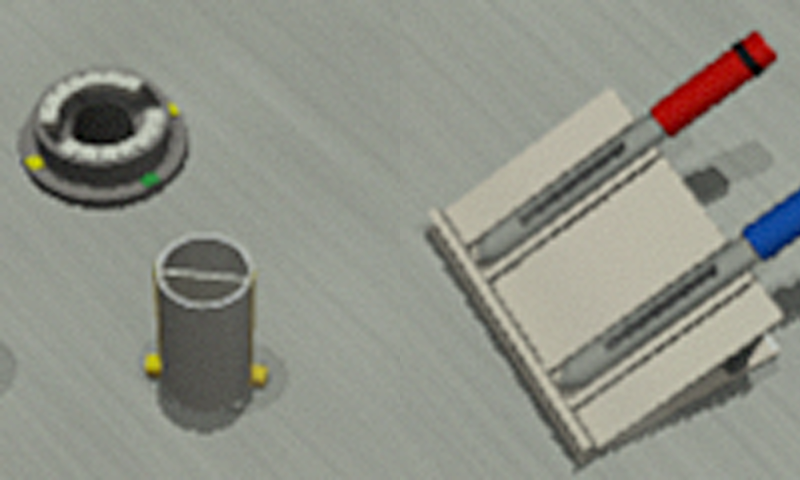

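The scene crop agrees with the top view to about 1–2 mm. The cup rim centre reads (325.6,197.6) against 325.2,197.5 predicted. The pad reads (300.1,160.9) against 300.2,161.8, and the red handle end (466.2,266.5) against 465.1,266.2. Next I'll plan the approach to the cup.

```bash
cat >> h.py <<'E'
def down(yaw): return rot([np.pi,0,np.radians(yaw)])
def plan(P0,R0,P1,R1,n):
    """print n rows from (P0,R0) to (P1,R1): world straight line, even turn"""
    rv=R.from_matrix(R0.T@R1).as_rotvec()/n; d=(np.array(P1)-P0)/n; M=np.array(R0)
    for i in range(n):
        print("%.2f,%.2f,%.2f, %.3f,%.3f,%.3f,"%(*(M.T@d*100),*rv)); M=M@R.from_rotvec(rv).as_matrix()
    print("step mm %.1f deg %.1f"%(np.linalg.norm(d)*1e3,np.degrees(np.linalg.norm(rv))))
def now(): s=bot.get_state(); return s['eef_pos'],rot(s['tcp_rot'])
E
python3 - <<'E'
from h import *
P,M=now(); plan(P,M,[.627,-.073,.18],down(64),11)
E
```

```text
4.85,-2.84,0.46, -0.000,-0.000,-0.061,
5.01,-2.54,0.46, -0.000,-0.000,-0.061,
5.16,-2.23,0.46, -0.000,-0.000,-0.061,
5.29,-1.91,0.46, -0.000,-0.000,-0.061,
5.39,-1.59,0.46, -0.000,-0.000,-0.061,
5.48,-1.25,0.46, -0.000,-0.000,-0.061,
5.54,-0.92,0.46, -0.000,-0.000,-0.061,
5.59,-0.58,0.46, -0.000,-0.000,-0.061,
5.62,-0.24,0.46, -0.000,-0.000,-0.061,
5.62,0.10,0.46, -0.000,-0.000,-0.061,
5.60,0.44,0.46, -0.000,-0.000,-0.061,
step mm 56.4 deg 3.5
```

```bash
python3 -m inch '[4.85,-2.84,0.46,0,0,-0.061,8.5, 5.01,-2.54,0.46,0,0,-0.061,8.5, 5.16,-2.23,0.46,0,0,-0.061,8.5, 5.29,-1.91,0.46,0,0,-0.061,8.5, 5.39,-1.59,0.46,0,0,-0.061,8.5, 5.48,-1.25,0.46,0,0,-0.061,8.5, 5.54,-0.92,0.46,0,0,-0.061,8.5, 5.59,-0.58,0.46,0,0,-0.061,8.5, 5.62,-0.24,0.46,0,0,-0.061,8.5, 5.62,0.1,0.46,0,0,-0.061,8.5, 5.6,0.44,0.46,0,0,-0.061,8.5, 0,0,0,0,0,0,8.5, 0,0,0,0,0,0,8.5]'; python3 - <<'E'
from h import *
P,M=now(); plan(P,M,[.627,-.073,.18],down(64),1)
c=bot.camera_info("wrist");cv2.imwrite("pics/w1.png",bot.camera("wrist")[:,:,::-1])
for p in([.627,-.073,.105],[.627-.0184,-.073+.0184,.1],[.627+.0184,-.073-.0184,.1]):print(w2px(c,p))
E
```

```text
t: 1.72
eef_pos: [0.6263, -0.0736, 0.18]
tcp_rot: [-3.141, 0.001, 1.119]
wrist_force: [-0.4, 0.4, -0.2]
finger_gap: 0.0846
grasp_force: 0.0
0.09,0.04,-0.00, -0.001,0.001,0.002,
step mm 1.0 deg 0.1
[317.87554219 246.11478838]
[277.70905301 230.35376342]
[357.17357669 256.80045174]
```

View pics/w1.png

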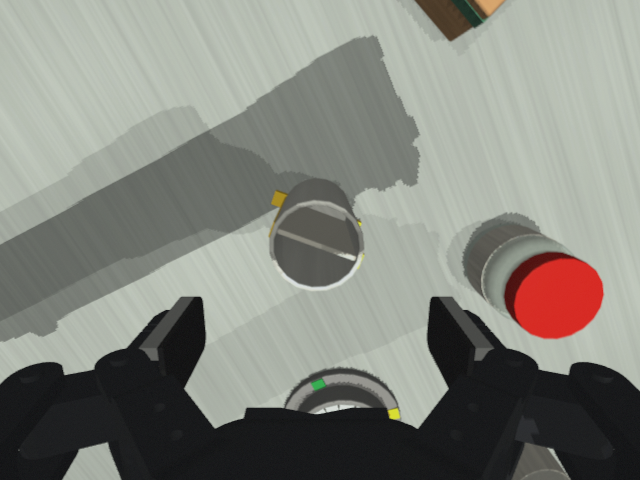

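The wrist view shows the cup rim centre at (316.5,245), where (318,246) was predicted. The divider ends are at (277,231) and (353,257). So the cup pose holds to about 1 mm, and I'll descend and grip.

```bash
python3 -m inch '[0.09,0.04,4,0,0,0.002,8.5, 0,0,4,0,0,0,8.5, 0,0,4,0,0,0,8.5, 0,0,0,0,0,0,8.5, 0,0,0,0,0,0,5, 0,0,0,0,0,0,5, 0,0,0,0,0,0,5, 0,0,0,0,0,0,5, 0,0,0,0,0,0,5]'
```

```text
t: 2.9
eef_pos: [0.6289, -0.0729, 0.0636]
tcp_rot: [3.138, -0.0, 1.117]
wrist_force: [-1.4, -0.0, 7.0]
finger_gap: 0.0581
grasp_force: 64.0
```

```bash
python3 -m inch '[0,0,-4,0,0,0,5, 0,0,-4,0,0,0,5, 0,0,0,0,0,0,5,0,0,0,0,0,0,5]'; python3 - <<'E'
from h import *
P,M=now(); print(bot.get_state()['tcp_rot']); plan(P,M,[.5554,-.2785,.14],down(64+34.3),5)
c=bot.camera_info("wrist");cv2.imwrite("pics/w2.png",bot.camera("wrist")[:,:,::-1])
T=P+[0,0,.0414-.0]; print(w2px(c,T))
E
```

```text
t: 3.4
eef_pos: [0.6272, -0.0727, 0.1406]
tcp_rot: [3.141, 0.0, 1.117]
wrist_force: [0.2, 0.5, -2.2]
finger_gap: 0.0575
grasp_force: 64.8
[3.14148938e+00 4.65017640e-04 1.11667679e+00]
-4.33,0.52,0.01, -0.000,0.000,-0.120,
-4.36,-0.01,0.01, -0.000,0.000,-0.120,
-4.33,-0.53,0.01, -0.000,0.000,-0.120,
-4.23,-1.04,0.01, -0.000,0.000,-0.120,
-4.08,-1.54,0.01, -0.000,0.000,-0.120,
step mm 43.6 deg 6.9
[318.58498996 360.7391621 ]
```

View pics/w2.png

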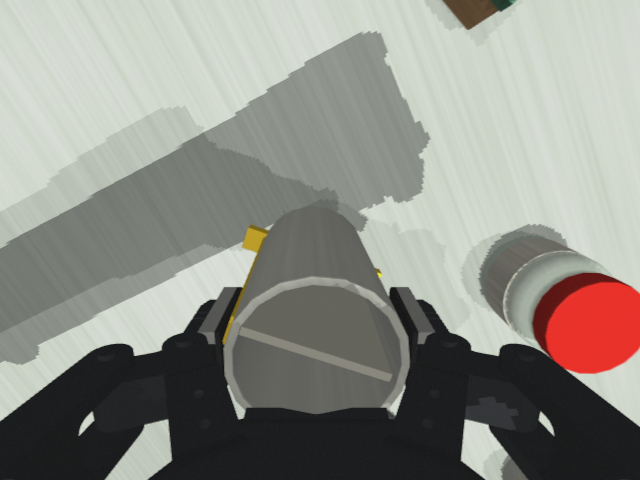

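The cup is held with its rim centre near (317,360), against (318.6,360.7) predicted. It is centred on the TCP and the divider angle is unchanged, so I'll carry it to the base.

```bash
python3 -m inch '[-4.33,0.52,0,0,0,-0.12,5, -4.36,0,0,0,0,-0.12,5, -4.33,-0.53,0,0,0,-0.12,5, -4.23,-1.04,0,0,0,-0.12,5, -4.08,-1.54,0,0,0,-0.12,5, 0,0,0,0,0,0,5,0,0,0,0,0,0,5]'; python3 - <<'E'
from h import *
P,M=now(); plan(P,M,[.5554,-.2785,.14],down(64+34.3),1)
c=bot.camera_info("wrist");im=bot.camera("wrist")[:,:,::-1];t=bot.camera("top")[:,:,::-1]
ct=bot.camera_info("top")
cv2.imwrite("pics/w3.png",np.hstack([cv2.resize(im,(560,420)),np.clip(crop(t,405,255,485,330,5)[:375]*1.5,0,255).astype('uint8').copy() if 0 else cv2.resize(np.clip(t[265:325,420:454]*1.5,0,255).astype('uint8'),(238,420))]))
B=np.array([.5554,-.2785,0]);a=np.radians(-10.4);d=np.array([np.cos(a),np.sin(a),0])
for r,z in((.0536,.01),(-.0536,.01),(.036,.032)): print(w2px(c,B+d*r+[0,0,z])*.875)
E
```

```text
t: 4.32
eef_pos: [0.5553, -0.2776, 0.1394]
tcp_rot: [-3.14, -0.002, 1.716]
wrist_force: [0.6, 0.1, -1.4]
finger_gap: 0.058
grasp_force: 64.8
-0.09,-0.01,-0.06, -0.001,-0.002,0.000,
step mm 1.1 deg 0.1
[335.75260964 218.65681762]
[216.75000753 179.39701064]
[319.98131858 220.27898283]
```

View pics/w3.png

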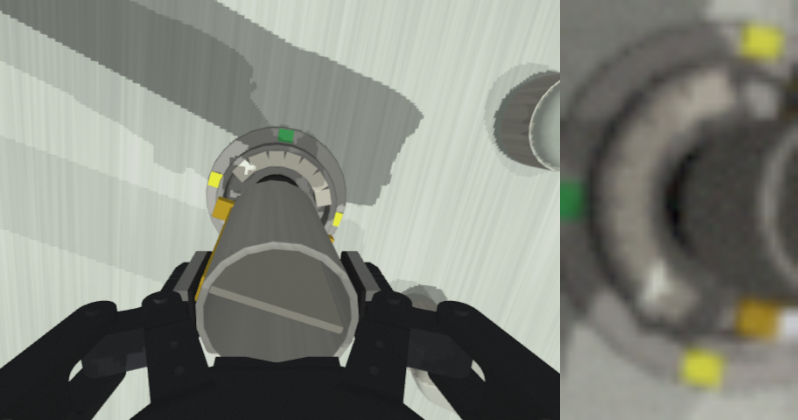

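In the wrist view the yellow marks are at (215,180) and (338,219) in the scaled image. Their midpoint is within 0.5 px of the prediction, so the cup sits over the axis and I'll lower it.

```bash
python3 -m inch '[-0.09,0,2.5,0,0,0,5, 0,0,1.5,0,0,0,5, 0,0,1,0,0,0,5, 0,0,0,0,0,0,5]'
```

```text
t: 4.92
eef_pos: [0.5556, -0.2787, 0.0899]
tcp_rot: [-3.14, -0.001, 1.717]
wrist_force: [-0.2, 0.9, -1.6]
finger_gap: 0.058
grasp_force: 64.7
```

```bash
python3 -m inch '[0,0,0.5,0,0,0,5, 0,0,0.5,0,0,0,5, 0,0,0.3,0,0,0,5, 0,0,0,0,0,0,5]'
```

```text
t: 5.42
eef_pos: [0.5568, -0.2797, 0.0788]
tcp_rot: [3.14, 0.001, 1.717]
wrist_force: [0.3, -0.4, 4.6]
finger_gap: 0.0577
grasp_force: 65.2
```

```bash
python3 -m inch '[0,0,0.3,0,0,0,5, 0,0,0.25,0,0,0,5, 0,0,0,0,0,0,5,0,0,0,0,0,0,5]'
```

```text
t: 5.92
eef_pos: [0.5569, -0.2797, 0.074]
tcp_rot: [3.14, 0.002, 1.717]
wrist_force: [-0.9, 0.2, 8.3]
finger_gap: 0.0576
grasp_force: 65.5
```

```bash
python3 -m inch '[0,0,-0.05,0,0,0.1,5, 0,0,0,0,0,0.15,5, 0,0,0,0,0,0.15,5, 0,0,0,0,0,0,5]'; python3 -c "
from rig import bot;print(bot.get_state()['wrist_torque'])"
```

```text
t: 6.42
eef_pos: [0.5578, -0.2792, 0.0747]
tcp_rot: [3.138, 0.0, 1.316]
wrist_force: [0.7, 1.3, 8.0]
finger_gap: 0.0576
grasp_force: 65.3
[ 0.3121802  -0.18914386 -0.04648166]
```

```bash
python3 -m inch '[0,0,0,0,0,0.15,5, 0,0,0,0,0,0.15,5, 0,0,0,0,0,0.15,5, 0,0,0,0,0,0.15,5, 0,0,0,0,0,0.15,5, 0,0,0,0,0,0.15,5, 0,0,0,0,0,0.08,5, 0,0,0,0,0,0,5]'; python3 -c "
from rig import bot;print(bot.get_state()['wrist_torque'])"
```

```text
t: 7.42
eef_pos: [0.5557, -0.2793, 0.0746]
tcp_rot: [3.14, 0.002, 0.342]
wrist_force: [-5.0, 0.8, 10.7]
finger_gap: 0.0577
grasp_force: 66.6
[0.22411515 1.21470178 1.49173704]
```

```bash
python3 -m inch '[0,0,-0.3,0,0,0,5, 0,0,-0.3,0,0,0,5, 0,0,0,0,0,0,5]'; python3 -c "
from rig import bot;print(bot.get_state()['wrist_torque'])"
```

```text
t: 7.8
eef_pos: [0.5548, -0.2795, 0.0762]
tcp_rot: [-3.141, 0.002, 0.338]
wrist_force: [2.2, -3.3, -16.5]
finger_gap: 0.0575
grasp_force: 68.6
[-1.31498746 -0.84830309  1.64935706]
```

```bash
python3 -m inch '[0,0,0.3,0,0,0,5, 0,0,0.25,0,0,0,5, 0,0,0,0,0,0.06,5, 0,0,0,0,0,0.06,5, 0,0,0,0,0,0,5]'; python3 - <<'E'
from h import *
print(bot.get_state()['wrist_torque'],bot.get_state()['tcp_rot'])
c=bot.camera_info("wrist");im=bot.camera("wrist")[:,:,::-1];t=bot.camera("top")[:,:,::-1]
cv2.imwrite("pics/w4.png",np.hstack([cv2.resize(im,(560,420)),cv2.resize(np.clip(t[265:325,420:454]*1.5,0,255).astype('uint8'),(238,420))]))
E
```

```text
t: 8.43
eef_pos: [0.5583, -0.2782, 0.0761]
tcp_rot: [3.141, -0.005, 0.217]
wrist_force: [-0.8, 1.7, 6.4]
finger_gap: 0.0575
grasp_force: 63.9
[0.65275312 0.15682112 0.99352395] [ 3.14114865 -0.00451222  0.21687064]
```

View pics/w4.png

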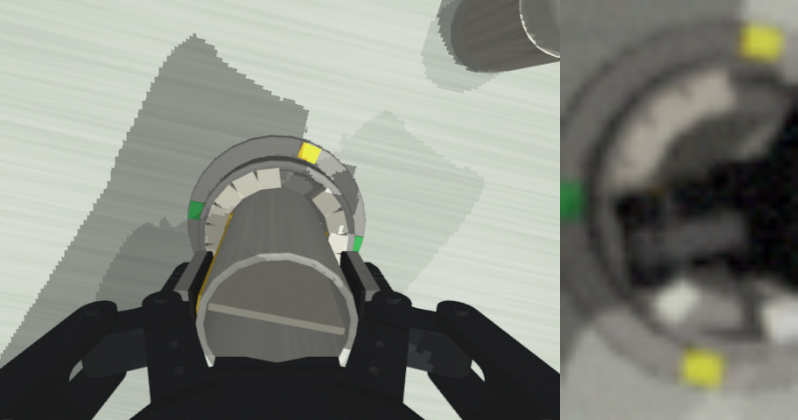

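```bash
python3 -m inch '[0,0,-0.4,0,0,0,5, 0,0,0,0,0,0,8.5, 0,0,0,0,0,0,8.5,0,0,0,0,0,0,8.5,0,0,-3,0,0,0,8.5,0,0,-6,0,0,0,8.5,0,0,-6,0,0,0,8.5,-6,0,0,0,0,0,8.5,-6,0,0,0,0,0,8.5,0,0,0,0,0,0,8.5]'; python3 - <<'E'
from h import *
c=bot.camera_info("top");w=bot.camera_info("wrist");im=bot.camera("wrist")[:,:,::-1];t=bot.camera("top")[:,:,::-1]
s=bot.camera_info("scene");i=bot.camera("scene")[:,:,::-1]
cv2.imwrite("pics/top5.png",t);cv2.imwrite("pics/sc5.png",i);cv2.imwrite("pics/w5.png",im)
cv2.imwrite("pics/m5.png",np.clip(np.hstack([crop(t,410,250,480,330,6),crop(i,265,110,335,190,6)[:,:380]]).astype(float)*1.5,0,255).astype('uint8'))
B=np.array([.5554,-.2785,0])
for z in(.117,.121):print(z,w2px(s,B+[0,0,z]),w2px(c,B+[0,0,z]))
E
```

```text
t: 9.78
eef_pos: [0.4339, -0.3078, 0.2275]
tcp_rot: [3.141, 0.002, 0.209]
wrist_force: [0.9, 0.0, 0.9]
finger_gap: 0.0848
grasp_force: 0.0
0.117 [297.85270848 135.59333989] [455.77313865 294.54378435]
0.121 [297.76050312 134.42869815] [456.26109935 294.57470473]
```

View pics/m5.png

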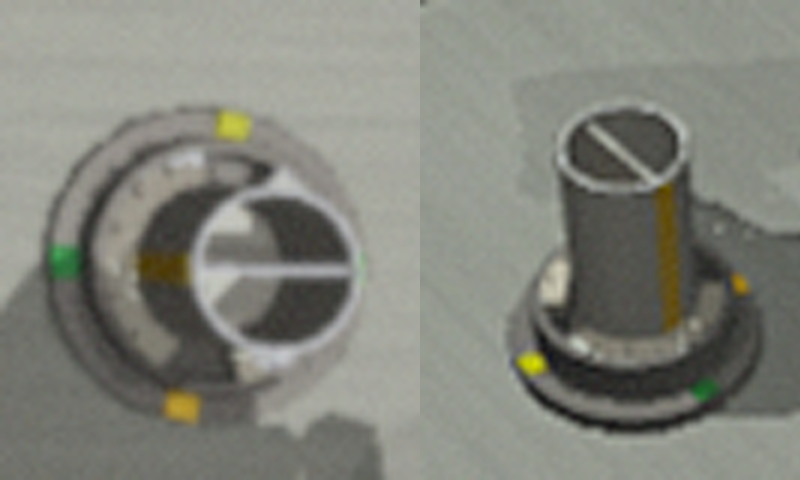

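The cup is locked. Its stripe lines up with the green mark. The rim centre is at (456,295) in the top view and (299,134.5) in the scene view, matching a cup standing 16 mm up on the base axis. Next I'll go for the red trier.

```bash
cat >> h.py <<'E'
H={'red':np.array([.5247,.2674,.117]),'blue':np.array([.5411,.3464,.117])}; YAW=170.4
def axis(): y=np.radians(YAW); return np.array([np.cos(y)*np.cos(np.pi/6),np.sin(y)*np.cos(np.pi/6),.5])
def Rg(pitch=60):  # tool tilted outward by pitch from down
    return down(YAW-180)@R.from_euler('y',-pitch,degrees=True).as_matrix()
E
python3 - <<'E'
from h import *
a=axis();M=Rg();print(M.round(2),a.round(2))
P,M0=now(); A=[.46,.24,.25]; pre=H['red']+.03*a; print(pre)
plan(P,M0,A,down(YAW-180),10); plan(A,down(YAW-180),pre,M,7)
E
```

```text
[[ 0.49 -0.17 -0.85]
 [-0.08 -0.99  0.14]
 [-0.87  0.   -0.5 ]] [-0.85  0.14  0.5 ]
[0.49908307 0.27173278 0.132     ]
1.37,-5.28,-0.22, 0.000,-0.000,0.038,
1.17,-5.32,-0.22, 0.000,-0.000,0.038,
0.96,-5.37,-0.22, 0.000,-0.000,0.038,
0.76,-5.40,-0.22, 0.000,-0.000,0.038,
0.55,-5.42,-0.22, 0.000,-0.000,0.038,
0.34,-5.44,-0.22, 0.000,-0.000,0.038,
0.13,-5.45,-0.22, 0.000,-0.000,0.038,
-0.08,-5.45,-0.22, 0.000,-0.000,0.038,
-0.29,-5.44,-0.22, 0.000,-0.000,0.038,
-0.50,-5.43,-0.22, 0.000,-0.000,0.038,
step mm 54.6 deg 2.2
0.47,-0.54,1.69, -0.000,-0.150,0.000,
0.72,-0.54,1.60, -0.000,-0.150,0.000,
0.95,-0.54,1.47, -0.000,-0.150,0.000,
1.16,-0.54,1.31, -0.000,-0.150,0.000,
1.34,-0.54,1.13, -0.000,-0.150,0.000,
1.49,-0.54,0.91, -0.000,-0.150,0.000,
1.61,-0.54,0.68, -0.000,-0.150,0.000,
step mm 18.3 deg 8.6
```

```bash
sed -i "s/'y',-pitch/'y',pitch/" h.py; python3 - <<'E'
from h import *
a=axis();M=Rg();print(M.round(2))
pre=H['red']+.03*a;A=[.46,.24,.25]; plan(A,down(YAW-180),pre,M,7)
E
python3 -m inch '[1.37,-5.28,-0.22,0,0,0.038,8, 1.17,-5.32,-0.22,0,0,0.038,6, 0.96,-5.37,-0.22,0,0,0.038,5, 0.76,-5.4,-0.22,0,0,0.038,5, 0.55,-5.42,-0.22,0,0,0.038,5, 0.34,-5.44,-0.22,0,0,0.038,5, 0.13,-5.45,-0.22,0,0,0.038,5, -0.08,-5.45,-0.22,0,0,0.038,5, -0.29,-5.44,-0.22,0,0,0.038,5, -0.5,-5.43,-0.22,0,0,0.038,5, 0,0,0,0,0,0,5]'
```

```text
[[ 0.49 -0.17  0.85]
 [-0.08 -0.99 -0.14]
 [ 0.87  0.   -0.5 ]]
0.47,-0.54,1.69, 0.000,0.150,-0.000,
0.22,-0.54,1.74, 0.000,0.150,-0.000,
-0.04,-0.54,1.75, 0.000,0.150,-0.000,
-0.30,-0.54,1.72, 0.000,0.150,-0.000,
-0.56,-0.54,1.66, 0.000,0.150,-0.000,
-0.80,-0.54,1.56, 0.000,0.150,-0.000,
-1.02,-0.54,1.42, 0.000,0.150,-0.000,
step mm 18.3 deg 8.6
t: 11.3
eef_pos: [0.4567, 0.2468, 0.2497]
tcp_rot: [-3.137, 0.002, -0.152]
wrist_force: [-0.1, -0.4, 0.2]
finger_gap: 0.0499
grasp_force: 0.0
```

```bash
python3 -m inch '[0.47,-0.54,1.69,0,0.15,0,5, 0.22,-0.54,1.74,0,0.15,0,5, 0,-0.54,1.75,0,0.15,0,5, -0.3,-0.54,1.72,0,0.15,0,5, -0.56,-0.54,1.66,0,0.15,0,5, -0.8,-0.54,1.56,0,0.15,0,5, -1.02,-0.54,1.42,0,0.147,0,5, 0,0,0,0,0,0,5, 0,0,0,0,0,0,5]'; python3 - <<'E'
from h import *
a=axis();P,M=now();plan(P,M,H['red']+.03*a,Rg(),2);print(bot.get_state()['joint_pos'].round(2))
c=bot.camera_info("wrist");print(w2px(c,H['red']),w2px(c,H['red']-.19*a));cv2.imwrite("pics/w6.png",cv2.resize(bot.camera("wrist")[:,:,::-1],(560,420)))
E
```

```text
t: 12.42
eef_pos: [0.5615, 0.2301, 0.1922]
tcp_rot: [-3.108, -0.807, -0.075]
wrist_force: [-0.2, 0.1, 0.4]
finger_gap: 0.0501
grasp_force: 0.0
-4.43,-1.85,-0.22, -0.054,0.121,0.026,
-4.42,-1.71,-0.85, -0.054,0.121,0.026,
step mm 48.1 deg 7.7
[ 0.72 -0.3  -1.29  2.21  0.5   0.4  -2.69]
[254.00069799 420.75611827] [303.91721182 242.91702914]
```

View pics/w6.png

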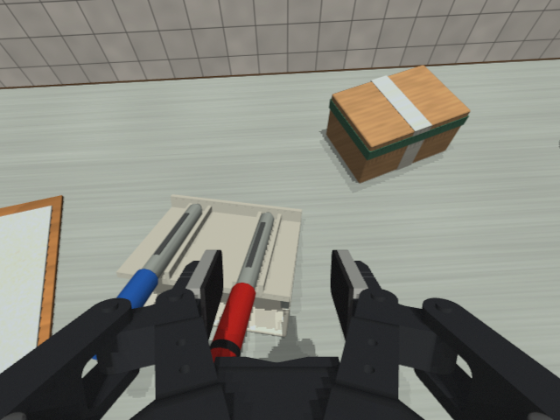

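The red handle is visible at (235,320) and its steel tube at (255,240) in the scaled wrist image. Joints 2 and 7 sit on their limits, so a 60° tilt is not reachable. I've also viewed 11 pictures, one over the limit of 10, so I'll view no more and check numerically only. Next I'll fit a kinematic model to choose a reachable tilt.

```bash
cat > kin.py <<'E'
from h import *
from scipy.optimize import least_squares
import itertools
rz=lambda a:R.from_euler('z',a).as_matrix(); ry=lambda a:R.from_euler('y',a).as_matrix()
def fk(q,L,s):
    M=rz(s[0]*q[0]);p=np.array([0,0,L[0]]);e=np.array([0,0,1])
    M=M@ry(q[1]);p=p+M@e*L[1];M=M@rz(s[1]*q[2])@ry(q[3]);p=p+M@e*L[2]
    M=M@rz(s[2]*q[4])@ry(q[5]);p=p+M@e*L[3];M=M@rz(s[3]*q[6]+s[4]);return p,M
E
python3 - <<'E'
from kin import *
s=bot.get_state()
S=[(np.array([1.13710903,0.32175478,-0.07013969,1.45157221,0.0226185,1.37080514,-0.05690809]),np.array([.28120014,-.58547959,.23031983]),rot([-3.13984382,9.5e-5,.447863])),(s['joint_pos'],s['eef_pos'],rot(s['tcp_rot']))]
for sg in itertools.product((-1,),(1,-1),(1,-1),(1,-1),(np.pi/2,-np.pi/2,0,np.pi)):
    f=lambda L:np.concatenate([fk(q,L,sg)[0]-p for q,p,_ in S])
    r=least_squares(f,[.3,.5,.5,.2]); e=[np.degrees(np.linalg.norm(R.from_matrix(fk(q,r.x,sg)[1].T@M).as_rotvec())) for q,p,M in S]
    if max(e)<20: print(sg,r.x.round(4),r.cost**.5,np.round(e,2))
E
```

```text
(-1, -1, -1, -1, 1.5707963267948966) [0.2601 0.4519 0.5096 0.3543] 0.022963083861432393 [0. 0.]
```

```bash
cat >> h.py <<'E'
import json
def log():
    s=bot.get_state(); open('log.jsonl','a').write(json.dumps([list(map(float,s[k])) for k in('joint_pos','eef_pos','tcp_rot')])+"\n"); print('j',s['joint_pos'].round(2))
def grasp(c,p,back=0.0,s=.035):
    M=Rg(p); return H[c]-s*axis()+M[:,2]*(.019-back), M
E
python3 - <<'E'
from h import *
log();P,M=now();plan(P,M,*grasp('red',30,.08),4);print(grasp('red',30,.08)[0])
E
```

```text
j [ 0.72 -0.3  -1.29  2.21  0.5   0.4  -2.69]
-1.41,-0.85,0.01, -0.023,-0.071,0.020,
-1.42,-0.82,0.09, -0.023,-0.071,0.020,
-1.43,-0.80,0.17, -0.023,-0.071,0.020,
-1.43,-0.77,0.25, -0.023,-0.071,0.020,
step mm 16.4 deg 4.4
[0.52451354 0.26743154 0.15232755]
```

```bash
python3 -m inch '[-1.41,-0.85,0,-0.023,-0.071,0.02,5, -1.42,-0.82,0.09,-0.023,-0.071,0.02,5, -1.43,-0.8,0.17,-0.023,-0.071,0.02,5, -1.43,-0.77,0.25,-0.023,-0.071,0.02,5, 0,0,0,0,0,0,5]'; python3 - <<'E'
from h import *
log();P,M=now();plan(P,M,*grasp('red',30,.08),2)
E
```

```text
t: 13.1
eef_pos: [0.5102, 0.2527, 0.1665]
tcp_rot: [-3.124, -0.52, -0.164]
wrist_force: [-0.3, 0.4, 1.0]
finger_gap: 0.0498
grasp_force: 0.0
j [ 0.7  -0.08 -1.38  2.07  0.43  0.77 -2.69]
0.16,-0.83,0.92, -0.010,0.002,0.002,
0.16,-0.84,0.91, -0.010,0.002,0.002,
step mm 12.5 deg 0.6
```

```bash
python3 -m inch '[0,0,-3,0,0,-0.18,5, 0,0,-3,0,0,-0.18,5, 0,0,0,0,0,-0.18,5, 0,0,0,0,0,-0.18,5, 0,0,0,0,0,-0.18,5, 0,0,0,0,0,-0.18,5, 0,0,0,0,0,-0.18,5]'; python3 -c "
from h import *
log()"; python3 -m inch '[0,0,0,0,0,-0.18,5,0,0,0,0,0,-0.18,5, 0,0,0,0,0,-0.18,5, 0,0,0,0,0,-0.18,5, 0,0,0,0,0,-0.18,5, 0,0,0,0,0,-0.18,5, 0,0,0,0,0,-0.18,5, 0,0,0,0,0,-0.18,5,0,0,0,0,0,-0.18,5,0,0,0,0,0,-0.08,5,0,0,0,0,0,0,5]'; cat >>h.py <<'E'
FLIP=np.diag([-1.,-1,1])
def Rg(pitch=60): return down(YAW-180)@R.from_euler('y',pitch,degrees=True).as_matrix()@FLIP
E
python3 - <<'E'
from kin import *
log();P,M=now();plan(P,M,*grasp('red',30,.08),4)
D=[json.loads(l) for l in open('log.jsonl')]+[[[1.13710903,0.32175478,-0.07013969,1.45157221,0.0226185,1.37080514,-0.05690809],[.28120014,-.58547959,.23031983],[-3.13984382,9.5e-5,.447863]]]
sg=(-1,-1,-1,-1,np.pi/2)
def fk2(q,L):
    X=lambda i:np.array([L[i],0,0])
    e=np.array([0,0,1]);M=rz(-q[0]);p=L[0]*e+M@X(4);M=M@ry(q[1]);p=p+M@(e*L[1]+X(5));M=M@rz(-q[2])@ry(q[3]);p=p+M@(e*L[2]+X(6));M=M@rz(-q[4])@ry(q[5]);return p+M@(e*L[3]+X(7))
f=lambda L:np.concatenate([fk2(np.array(d[0]),L)-d[1] for d in D]+[1e-3*np.array(L[4:])])
r=least_squares(f,[.3,.45,.45,.3,0,0,0,0]);print(r.x.round(4),np.abs(r.fun).max())
E
```

```text
t: 13.98
eef_pos: [0.4833, 0.2537, 0.2124]
tcp_rot: [2.649, -0.175, 1.118]
wrist_force: [0.2, -0.1, -0.1]
finger_gap: 0.05
grasp_force: 0.0
j [ 0.26 -0.19 -0.95  2.06  0.31  0.86 -1.37]
t: 15.35
eef_pos: [0.4832, 0.2537, 0.2125]
tcp_rot: [3.009, 0.504, 2.732]
wrist_force: [0.2, 0.1, 0.4]
finger_gap: 0.0501
grasp_force: 0.0
j [ 0.02 -0.15 -0.75  2.06  0.38  0.89  0.26]
0.02,0.49,1.79, 0.003,-0.001,-0.053,
-0.01,0.50,1.79, 0.003,-0.001,-0.053,
-0.03,0.51,1.79, 0.003,-0.001,-0.053,
-0.06,0.51,1.78, 0.003,-0.001,-0.053,
step mm 18.6 deg 3.0
[ 0.2341  0.491   0.4872  0.3739  0.0319 -0.0129  0.0025  0.0016] 0.021894937234863632
```

```bash
python3 -m inch '[0,0.49,1.79,0,0,-0.053,5, 0,0.5,1.79,0,0,-0.053,5, 0,0.51,1.79,0,0,-0.053,5, -0.06,0.51,1.78,0,0,-0.053,5, 0,0,0,0,0,0,5, 0,0,0,0,0,0,5]'; python3 - <<'E'
from h import *
log();P,M=now();plan(P,M,*grasp('red',30,0),3)
c=bot.camera_info("wrist");im=bot.camera("wrist")
hsv=cv2.cvtColor(im,cv2.COLOR_RGB2HSV);m=((hsv[...,0]<8)|(hsv[...,0]>172))&(hsv[...,1]>150)&(hsv[...,2]>60)
n,lab,st,ce=cv2.connectedComponentsWithStats(m.astype('uint8'))
for i in range(1,n):
    if st[i,4]>200:
        v,u=np.nonzero(lab==i);print(st[i],ce[i],np.percentile(v,[2,98]))
        for row in np.linspace(v.min()+4,v.max()-4,5).astype(int):print(row,u[v==row].min(),u[v==row].max())
a=axis()
for s in(0,.02,.035,.05,.07):print(s,w2px(c,H['red']-s*a))
E
```

```text
t: 16.1
eef_pos: [0.5243, 0.2675, 0.1524]
tcp_rot: [3.128, 0.519, 2.973]
wrist_force: [-0.1, 0.7, -0.7]
finger_gap: 0.0502
grasp_force: 0.0
j [ 0.02  0.05 -0.78  2.05  0.62  0.82  0.27]
-0.02,-0.04,2.67, 0.004,-0.001,-0.000,
-0.01,-0.02,2.67, 0.004,-0.001,-0.000,
-0.01,-0.01,2.67, 0.004,-0.001,-0.000,
step mm 26.7 deg 0.3
[ 298  223   41   58 1746] [316.80469645 249.74226804] [225. 278.]
227 306 330
239 299 338
251 299 336
263 299 330
276 303 324
0 [314.27794122 241.46977533]
0.02 [313.97597927 250.28505783]
0.035 [313.78500022 255.86037719]
0.05 [313.61806088 260.73389675]
0.07 [313.42563233 266.35153195]
```

```bash
python3 -m inch '[0,0,2.67,0,0,0,5, 0,0,2.67,0,0,0,5, 0,0,2.67,0,0,0,5, 0,0,0,0,0,0,5, 0,0,0,0,0,0,1.2, 0,0,0,0,0,0,1.2, 0,0,0,0,0,0,1.2, 0,0,0,0,0,0,1.2]'; python3 -c "
from h import *
log();P,M=now();print(P-grasp('red',30)[0])"
```

```text
t: 17.15
eef_pos: [0.5641, 0.26, 0.0834]
tcp_rot: [3.132, 0.52, 2.973]
wrist_force: [-3.8, -4.0, 7.0]
finger_gap: 0.0189
grasp_force: 58.3
j [-0.02  0.23 -0.73  2.05  0.86  0.74  0.1 ]
[ 0.00016968 -0.00072642  0.0003306 ]
```

```bash
python3 - <<'E'
from h import *
P,M=now();plan(P,M,P+np.array([0,0,.12]),M,3)
E
cat >> kin.py <<'E'
def fk2(q,L):
    X=lambda i:np.array([L[i],0,0])
    e=np.array([0,0,1]);M=rz(-q[0]);p=L[0]*e+M@X(4);M=M@ry(q[1]);p=p+M@(e*L[1]+X(5));M=M@rz(-q[2])@ry(q[3]);p=p+M@(e*L[2]+X(6));M=M@rz(-q[4])@ry(q[5]);return p+M@(e*L[3]+X(7)),M@rz(-q[6]+np.pi/2)
def fit():
    D=[json.loads(l) for l in open('log.jsonl')]+[[[1.13710903,0.32175478,-0.07013969,1.45157221,0.0226185,1.37080514,-0.05690809],[.28120014,-.58547959,.23031983],[-3.13984382,9.5e-5,.447863]]]
    f=lambda L:np.concatenate([fk2(np.array(d[0]),L)[0]-d[1] for d in D]+[1e-3*np.array(L[4:])])
    r=least_squares(f,[.3,.45,.45,.3,0,0,0,0],loss='soft_l1',f_scale=.003);print(r.x.round(4),np.abs(f(r.x)).max());print([np.linalg.norm(fk2(np.array(d[0]),r.x)[0]-d[1]).round(4) for d in D]);print([np.linalg.norm(R.from_matrix(fk2(np.array(d[0]),r.x)[1].T@rot(d[2])).as_rotvec()).round(4) for d in D])
    return r.x
LO=np.array([-2.86,-.3,-1.38,.06,-1.56,.09,-2.69]);HI=np.array([2.86,2.09,1.24,2.45,4.7,2.05,2.69])
def ik(P,M,L,q0):
    def f(q):
        p,m=fk2(q,L);return np.concatenate([(p-P)*10,R.from_matrix(m.T@M).as_rotvec()*3,.01*(q-q0)])
    r=least_squares(f,np.clip(q0,LO+.01,HI-.01),bounds=(LO,HI));p,m=fk2(r.x,L)
    return r.x,np.linalg.norm(p-P),np.linalg.norm(R.from_matrix(m.T@M).as_rotvec()),min(np.min(r.x-LO),np.min(HI-r.x))
def place(c,Pg,Mg,tip,dl,lean=np.eye(3)):
    """tool pose that puts the gripped trier's point at tip, upright turned by dl, then leaned"""
    a=axis(); t=H[c]-.19*a
    k=np.cross(a,[0,0,1]);k/=np.linalg.norm(k); W=lean@rz(np.radians(dl))@R.from_rotvec(k*np.pi/3).as_matrix()
    return np.array(tip)+W@(Pg-t), W@Mg
E
python3 - <<'E'
from kin import *
L=fit();Pg,Mg=now();q0=bot.get_state()['joint_pos']
for dl in(-120,-90,-60,-45,-30,0,20,45,60,90,120):
    for z in(.18,.021):
        P,M=place('red',Pg,Mg,[.569,-.2785,z],dl);q,e,r,m=ik(P,M,L,q0);print(dl,z,P.round(3),q.round(2),round(e,3),round(r,3),round(m,2))
E
```

```text
-1.99,0.03,-3.47, 0.000,0.000,0.000,
-1.99,0.03,-3.47, 0.000,0.000,0.000,
-1.99,0.03,-3.47, 0.000,0.000,0.000,
step mm 40.0 deg 0.0
[ 0.2613  0.5224  0.5338  0.3776 -0.0075  0.0123  0.0415  0.0222] 0.028676090420371336
[np.float64(0.0065), np.float64(0.0038), np.float64(0.0059), np.float64(0.0082), np.float64(0.0029), np.float64(0.0026), np.float64(0.0288)]
[np.float64(0.0), np.float64(0.0), np.float64(0.0), np.float64(0.0), np.float64(0.0), np.float64(0.0), np.float64(0.0)]
-120 0.18 [ 0.574 -0.271  0.318] [ 0.96  0.22 -0.26  1.52 -0.48  1.43  0.09] 0.0 0.0 0.52
-120 0.021 [ 0.574 -0.271  0.159] [ 1.08  0.35 -0.4   1.69 -0.43  1.16  0.19] 0.0 0.0 0.65
-90 0.18 [ 0.57  -0.269  0.318] [ 1.09  0.43 -0.55  1.3  -0.27  1.67  0.39] 0.0 0.0 0.38
-90 0.021 [ 0.57  -0.269  0.159] [ 1.14  0.55 -0.61  1.47 -0.18  1.42  0.45] 0.0 0.0 0.63
-60 0.18 [ 0.565 -0.27   0.318] [ 1.04  0.61 -0.73  1.11 -0.01  1.91  0.69] 0.0 0.0 0.14
-60 0.021 [ 0.565 -0.27   0.159] [ 1.06  0.7  -0.71  1.28  0.05  1.66  0.74] 0.0 0.0 0.39
-45 0.18 [ 0.563 -0.272  0.318] [ 0.98  0.67 -0.77  1.04  0.11  2.01  0.88] 0.0 0
[... 644 characters left out ...]
0.284  0.318] [ 0.69  0.54 -0.71  1.2   0.67  1.94  2.28] 0.0 0.0 0.11
45 0.021 [ 0.562 -0.284  0.159] [ 0.69  0.64 -0.68  1.38  0.69  1.71  2.15] 0.0 0.0 0.34
60 0.18 [ 0.564 -0.286  0.318] [ 0.69  0.45 -0.7   1.31  0.7   1.82  2.5 ] 0.0 0.0 0.19
60 0.021 [ 0.564 -0.286  0.159] [ 0.68  0.57 -0.68  1.48  0.74  1.6   2.34] 0.0 0.0 0.35
90 0.18 [ 0.568 -0.288  0.318] [ 1.11  0.56 -1.38  1.52  1.04  1.76  2.69] 0.007 0.043 0.0
90 0.021 [ 0.568 -0.288  0.159] [ 0.83  0.45 -0.86  1.7   0.87  1.37  2.69] 0.0 0.0 0.0
120 0.18 [ 0.573 -0.287  0.318] [ 1.12  0.41 -1.38  1.82  1.19  1.46  2.69] 0.056 0.345 0.0
120 0.021 [ 0.573 -0.287  0.159] [ 1.19  0.59 -1.38  1.97  1.32  1.31  2.69] 0.025 0.164 0.0
```

```bash
python3 -m inch '[-1.99,0,-3.47,0,0,0,1.2, -1.99,0,-3.47,0,0,0,1.2, -1.99,0,-3.47,0,0,0,1.2, 0,0,0,0,0,0,1.2, 0,0,0,0,0,0,1.2]'; cat >>kin.py <<'E'
PG,MG=np.array([.5641,.26,.0834]),rot([3.132,.52,2.973])
CUP=np.array([.5554,-.2785,0])
E
python3 - <<'E'
from kin import *
log();L=fit();q0=bot.get_state()['joint_pos'];P0,M0=now();print(bot.get_state()['finger_gap'],bot.get_state()['wrist_force'])
for dl in(-30,-15,0,10):
    for z in(.15,.021):
        P,M=place('red',PG,MG,[.544,-.2785,z],dl);q,e,r,m=ik(P,M,L,q0);print(dl,z,P.round(3),q.round(2),round(e,3),round(r,3),round(m,2))
P,M=place('red',PG,MG,[.544,-.2785,.15],-20,ry(-.04));plan(P0,M0,P,M,11)
# handle check in scene & top
t=H['red']-.19*axis();
for n in("scene","top"):
    c=bot.camera_info(n);im=bot.camera(n);hsv=cv2.cvtColor(im,cv2.COLOR_RGB2HSV);m=((hsv[...,0]<8)|(hsv[...,0]>172))&(hsv[...,1]>150)&(hsv[...,2]>40)
    nn,lab,st,ce=cv2.connectedComponentsWithStats(m.astype('uint8'))
    print(n,[(st[i].tolist(),ce[i].round(1)) for i in range(1,nn) if st[i,4]>25],[w2px(c,P0+M0@MG.T@(t+s*axis()-PG)).round(1) for s in(.12,.155,.19)])
E
```

```text
t: 17.77
eef_pos: [0.563, 0.2602, 0.2012]
tcp_rot: [3.13, 0.518, 2.976]
wrist_force: [-0.3, -0.1, -1.5]
finger_gap: 0.0184
grasp_force: 58.9
j [ 0.09  0.06 -0.79  1.94  0.56  0.88  0.41]
[ 0.257   0.5209  0.5307  0.3761 -0.0061  0.0125  0.0379  0.0222] 0.02791966111249783
[np.float64(0.0062), np.float64(0.0046), np.float64(0.006), np.float64(0.0084), np.float64(0.0027), np.float64(0.0032), np.float64(0.0052), np.float64(0.0282)]
[np.float64(0.0), np.float64(0.0), np.float64(0.0), np.float64(0.0), np.float64(0.0), np.float64(0.0), np.float64(0.0), np.float64(0.0)]
0.018369400073818227 [-0.30331314 -0.12633855 -1.45159793]
-30 0.15 [ 0.537 -0.273  0.288] [ 0.89  0.63 -0.64  1.1   0.15  2.    1.17] 0.0 0.0 0.05
-30 0.021 [ 0.537 -0.273  0.159] [ 0.89  0.71 -0.61  1.24  0.19  1.8   1.18] 0.0 0.0 0.25
-15 0.15 [ 0.535 -0.275  0.288] [ 0.84  0.64 -0.65  1.09  0.27  2.04  1.38] 0.0 0.0 0.01
-15 0.021 [ 0.535 -0.275  0.159] [ 0.84  0.72 -0.62  1.23  0.29  1.83  1.38] 0.0 0.0 0.22
0 0.15 [ 0.535 -0.278  0.288] [ 0.79  0.63 -0.65  1.11  0.38  2.04  1.61] 0.0 0.0 0.01
0 0.021 [ 0.535 -0.278  0.
[... 340 characters left out ...]
01,0.090,0.034,
-1.16,-4.73,-0.78, -0.001,0.090,0.034,
-1.24,-4.69,-0.89, -0.001,0.090,0.034,
-1.32,-4.65,-1.01, -0.001,0.090,0.034,
-1.38,-4.60,-1.14, -0.001,0.090,0.034,
-1.43,-4.55,-1.27, -0.001,0.090,0.034,
-1.46,-4.50,-1.41, -0.001,0.090,0.034,
-1.48,-4.45,-1.55, -0.001,0.090,0.034,
-1.49,-4.39,-1.68, -0.001,0.090,0.034,
step mm 49.3 deg 5.5
scene [([243, 192, 25, 23, 429], array([255.4, 202.8])), ([449, 234, 27, 24, 250], array([461.7, 245.6]))] [array([451.1, 256.2]), array([465.8, 244.5]), array([480.6, 232.6])]
top [([394, 186, 28, 28, 601], array([407.7, 199.4])), ([172, 273, 18, 24, 216], array([180.4, 284.1]))] [array([184.8, 274.2]), array([178.7, 289.8]), array([172.3, 306.1])]
```

```bash
python3 - <<'E'
from kin import *
P0,M0=now()
P,M=place('red',PG,MG,[.544,-.2785,.15],-40,ry(-.04));plan(P0,M0,P,M,11);print(P)
E
```

```text
-0.85,-4.81,-0.49, -0.002,0.087,0.067,
-1.12,-4.74,-0.58, -0.002,0.087,0.067,
-1.38,-4.66,-0.70, -0.002,0.087,0.067,
-1.63,-4.55,-0.84, -0.002,0.087,0.067,
-1.85,-4.44,-1.00, -0.002,0.087,0.067,
-2.05,-4.30,-1.18, -0.002,0.087,0.067,
-2.22,-4.16,-1.38, -0.002,0.087,0.067,
-2.37,-4.00,-1.59, -0.002,0.087,0.067,
-2.48,-3.83,-1.81, -0.002,0.087,0.067,
-2.57,-3.66,-2.03, -0.002,0.087,0.067,
-2.62,-3.48,-2.27, -0.002,0.087,0.067,
step mm 49.1 deg 6.3
[ 0.53204426 -0.27207286  0.28812006]
```

```bash
python3 -m inch '[-0.85,-4.81,-0.49,0,0.087,0.067,1.2, -1.12,-4.74,-0.58,0,0.087,0.067,1.2, -1.38,-4.66,-0.7,0,0.087,0.067,1.2, -1.63,-4.55,-0.84,0,0.087,0.067,1.2, -1.85,-4.44,-1,0,0.087,0.067,1.2, -2.05,-4.3,-1.18,0,0.087,0.067,1.2, -2.22,-4.16,-1.38,0,0.087,0.067,1.2, -2.37,-4,-1.59,0,0.087,0.067,1.2, -2.48,-3.83,-1.81,0,0.087,0.067,1.2, -2.57,-3.66,-2.03,0,0.087,0.067,1.2, -2.62,-3.48,-2.27,0,0.087,0.067,1.2, 0,0,0,0,0,0,1.2, 0,0,0,0,0,0,1.2]'; cat > chk.py <<'E'
from kin import *
def seg(im,col):
    hsv=cv2.cvtColor(im,cv2.COLOR_RGB2HSV);h=hsv[...,0]
    m=(((h<8)|(h>172)) if col=='red' else ((h>105)&(h<130)))&(hsv[...,1]>150)&(hsv[...,2]>40)
    nn,lab,st,ce=cv2.connectedComponentsWithStats(m.astype('uint8'))
    return [(st[i].tolist(),ce[i].round(1).tolist()) for i in range(1,nn) if st[i,4]>25],lab
def check(col,PG,MG):
    P0,M0=now();t=H[col]-.19*axis();W=M0@MG.T;print('axis',(W@axis()).round(3),'tip',(P0+W@(t-PG)).round(4))
    for n in("scene","top"):
        c=bot.camera_info(n);im=bot.camera(n);cv2.imwrite(f"pics/{n}_{bot.get_state()['t']:.1f}.png",im[:,:,::-1])
        print(n,seg(im,col)[0],[(s,w2px(c,P0+W@(t+s*axis()-PG)).round(1).tolist()) for s in(0,.01,.05,.12,.155,.19)])
E
python3 - <<'E'
from chk import *
log();check('red',PG,MG);P0,M0=now();P,M=place('red',PG,MG,[.544,-.2785,.15],-40,ry(-.04));plan(P0,M0,P,M,1)
E
```

```text
t: 19.5
eef_pos: [0.5329, -0.2707, 0.2923]
tcp_rot: [3.12, -0.496, 2.284]
wrist_force: [-0.2, 1.0, -1.2]
finger_gap: 0.0187
grasp_force: 59.3
j [ 0.67  0.56 -0.23  1.09 -0.1   1.95  1.13]
axis [-0.029  0.016  0.999] tip [ 0.5434 -0.2794  0.1542]
scene [([295, 52, 8, 9, 52], [298.6, 55.9]), ([243, 192, 25, 23, 422], [255.3, 202.7])] [(0, [300.5, 122.4]), (0.01, [300.4, 119.3]), (0.05, [300.1, 106.5]), (0.12, [299.4, 82.2]), (0.155, [299.0, 69.0]), (0.19, [298.6, 55.1])]
top [([394, 186, 28, 28, 600], [407.7, 199.4]), ([483, 302, 14, 12, 125], [489.1, 307.9])] [(0, [460.9, 301.0]), (0.01, [462.2, 301.3]), (0.05, [467.4, 302.5]), (0.12, [477.8, 305.0]), (0.155, [483.7, 306.4]), (0.19, [490.1, 307.9])]
-0.42,-0.28,0.48, -0.018,0.008,-0.004,
step mm 7.0 deg 1.1
```

```bash
ls pics; python3 - <<'E'
import cv2,numpy as np,glob
a=cv2.imread(sorted(glob.glob("pics/scene_*.png"))[-1]).astype(int);b=cv2.imread("pics/sc5.png").astype(int)
d=np.abs(a-b).sum(2)
for v in range(92,130,4): print(v,''.join('#' if x>40 else '.' for x in d[v,270:330]), a[v,292:310,1])
E
```

```text
m5.png
sc.png
sc5.png
scene0.png
scene_19.6.png
top0.png
top5.png
top_19.6.png
topa.png
topb.png
w1.png
w2.png
w3.png
w4.png
w5.png
w6.png
92 ..........................########.......................... [102 100 102 107  81  43  35  40  40  37  34  67  97 104 101 100 102 101]
96 ...........................#######.......................... [101 102 104 106  90  50  31  39  44  40  35  56  96 106 102 103 101 101]
100 ...........................#######.......................... [100 103 102 103  92  54  28  42  43  39  39  51  95 106 103 104 104 103]
104 ...........................#######.......................... [ 99 102 103 103 109  67  28  37  43  37  32  52  90 104 102 101 101 101]
108 ...........................#######.......................... [104 105 103 101 107  65  25  37  40  40  35  41  89 104  99  98 100 101]
112 ...........................#######.......................... [103 104 104 106 111  81  40  38  38  43  32  39  91 106 104  98 102  99]
116 ...........................#######.......................... [103 105 105 105 108  83  47  31  41  41  36  36  89 105 101 102  99 102]
120 .............................#####.......................... [103 103 103 104 104 107 100  59  31  33  38  80 102 104 100  96  95  94]
124 ............................................................ [96 95 95 93 95 96 95 95 94 97 99 98 97 97 94 94 96 97]
128 ......................######...#####........................ [86 75 64 58 53 53 54 58 53 53 59 63 70 83 94 96 97 96]
```

The handle end and tube in both views match the prediction to about 1 mm. I'll lower it into the near half.

```bash
python3 - <<'E'
from kin import *
P0,M0=now();P,M=place('red',PG,MG,[.5438,-.2785,.115],-40,ry(-.04));plan(P0,M0,P,M,2)
P2,M2=place('red',PG,MG,[.5438,-.2785,.03],-40,ry(-.04));plan(P,M,P2,M2,4)
E
```

```text
-1.03,-0.18,1.78, -0.009,0.004,-0.002,
-1.04,-0.20,1.78, -0.009,0.004,-0.002,
step mm 20.7 deg 0.6
-1.02,-0.08,1.86, 0.000,0.000,0.000,
-1.02,-0.08,1.86, 0.000,0.000,0.000,
-1.02,-0.08,1.86, 0.000,0.000,0.000,
-1.02,-0.08,1.86, 0.000,0.000,0.000,
step mm 21.2 deg 0.0
```

```bash
python3 -m inch '[-1.03,-0.18,1.78,-0.009,0.004,0,1.2, -1.04,-0.2,1.78,-0.009,0.004,0,1.2, 0,0,0,0,0,0,1.2]'; python3 -m inch '[-1.02,-0.08,1.86,0,0,0,1.2,-1.02,-0.08,1.86,0,0,0,1.2, 0,0,0,0,0,0,1.2]';python3 - <<'E'
from kin import *
P0,M0=now();t=H['red']-.19*axis();W=M0@MG.T;print('axis',(W@axis()).round(3),'tip',(P0+W@(t-PG)).round(4))
E
```

```text
t: 19.98
eef_pos: [0.5297, -0.2736, 0.2505]
tcp_rot: [3.104, -0.506, 2.282]
wrist_force: [0.7, -0.2, -2.4]
finger_gap: 0.0188
grasp_force: 59.3
t: 20.35
eef_pos: [0.5302, -0.2732, 0.2082]
tcp_rot: [3.103, -0.505, 2.283]
wrist_force: [1.0, 0.2, -1.2]
finger_gap: 0.0185
grasp_force: 59.2
axis [-0.034 -0.001  0.999] tip [ 0.5413 -0.2796  0.07  ]
```

```bash
python3 -m inch '[-1.1,0,1.8,0,0,0,1.2,-1.1,0,1.8,0,0,0,1.2, 0,0,0,0,0,0,1.2]';python3 - <<'E'
from kin import *
P0,M0=now();t=H['red']-.19*axis();W=M0@MG.T;print('axis',(W@axis()).round(3),'tip',(P0+W@(t-PG)).round(4),M0.T[:, 2].round(3))
E
```

```text
t: 20.72
eef_pos: [0.5326, -0.2737, 0.1661]
tcp_rot: [3.103, -0.505, 2.283]
wrist_force: [-0.1, -0.2, -1.7]
finger_gap: 0.0186
grasp_force: 59.3
axis [-0.034 -0.001  0.999] tip [ 0.5437 -0.2801  0.0279] [ 0.484  0.034 -0.874]
```

```bash
python3 -m inch '[-0.24,-0.02,0.44,0,0,0,1.2,-0.15,0,0.26,0,0,0,1.2, 0,0,0,0,0,0,1.2]'
```

```text
t: 21.1
eef_pos: [0.5339, -0.2743, 0.1609]
tcp_rot: [3.101, -0.501, 2.284]
wrist_force: [0.3, 0.7, -0.8]
finger_gap: 0.0183
grasp_force: 59.4
```

```bash
python3 -m inch '[-0.15,0,0.26,0,0,0,1.2,0,0,0,0,0,0,1.2]'
```

```text
t: 21.35
eef_pos: [0.5342, -0.2744, 0.1585]
tcp_rot: [3.1, -0.5, 2.284]
wrist_force: [0.2, -0.7, 1.7]
finger_gap: 0.0183
grasp_force: 59.7
```

```bash
python3 -m inch '[0,0,0,0,0,0,2.5,0,0,0,0,0,0,3.5,0,0,0,0,0,0,4.5,0,0,0,0,0,0,5, 0,0,-2,0,0,0,5, 0,0,-4,0,0,0,5, 0,0,-5,0,0,0,5,0,0,-5,0,0,0,5,0,0,0,0,0,0,5]'; python3 - <<'E'
from chk import *
log()
S={}
for n in("scene","top"):
    c=bot.camera_info(n);im=bot.camera(n);cv2.imwrite(f"pics/{n}_r.png",im[:,:,::-1]);print(n,seg(im,'red')[0]);
    print([w2px(c,p).round(1).tolist() for p in([.5436,-.2785,.211],[.530,-.2785,.211],[.533,-.2785,.176])])
E
```

```text
t: 22.48
eef_pos: [0.5785, -0.336, 0.2971]
tcp_rot: [3.096, -0.487, 2.284]
wrist_force: [0.5, -0.1, -0.4]
finger_gap: 0.0497
grasp_force: 0.0
j [ 0.68  0.74 -0.22  0.8  -0.08  2.05  1.16]
scene [([302, 101, 8, 8, 40], [305.5, 104.5]), ([302, 110, 7, 17, 95], [304.5, 118.2]), ([243, 192, 25, 23, 424], [255.3, 202.7])]
[[299.4, 104.5], [303.8, 102.3], [303.5, 114.1]]
top [([394, 186, 28, 28, 603], [407.7, 199.4]), ([460, 304, 11, 10, 87], [464.8, 308.9])]
[[468.4, 301.7], [468.4, 309.1], [463.4, 306.7]]
```

```bash
python3 - <<'E'
from kin import *
P0,M0=now();P,M=grasp('blue',30,.08);print(P.round(3));plan(P0,M0,P+[0,0,.03],M,13);L=fit();print(ik(P,M,L,bot.get_state()['joint_pos']),ik(*grasp('blue',30,0),L,bot.get_state()['joint_pos']))
E
```

```text
[0.541 0.346 0.152]
3.23,3.10,2.86, 0.002,-0.074,-0.057,
3.25,3.29,2.61, 0.002,-0.074,-0.057,
3.25,3.48,2.37, 0.002,-0.074,-0.057,
3.21,3.67,2.12, 0.002,-0.074,-0.057,
3.14,3.85,1.88, 0.002,-0.074,-0.057,
3.05,4.03,1.64, 0.002,-0.074,-0.057,
2.93,4.20,1.41, 0.002,-0.074,-0.057,
2.78,4.37,1.19, 0.002,-0.074,-0.057,
2.60,4.53,0.98, 0.002,-0.074,-0.057,
2.41,4.67,0.79, 0.002,-0.074,-0.057,
2.19,4.80,0.61, 0.002,-0.074,-0.057,
1.95,4.92,0.44, 0.002,-0.074,-0.057,
1.69,5.03,0.30, 0.002,-0.074,-0.057,
step mm 53.1 deg 5.3
[ 0.2154  0.4642  0.498   0.3425  0.0071  0.0196 -0.0231  0.0214] 0.018366439772614374
[np.float64(0.0099), np.float64(0.0136), np.float64(0.0046), np.float64(0.008), np.float64(0.0034), np.float64(0.0087), np.float64(0.0017), np.float64(0.0137), np.float64(0.0157), np.float64(0.025)]
[np.float64(0.0), np.float64(0.0), np.float64(0.0), np.float64(0.0), np.float64(0.0), np.float64(0.0), np.float64(0.0), np.float64(0.0), np.float64(0.0), np.float64(0.0)]
(array([-0.18834254,  0.21742604, -0.72743256,  1.90328713,  0.76276147,
        0.94163033,  0.09576384]), np.float64(7.032747012519111e-06), np.float64(4.820925557858826e-05), np.float64(0.5174260398037521)) (array([-0.24343349,  0.33987497, -0.62210036,  1.91419862,  0.89497197,
        0.8427215 ,  0.01014758]), np.float64(8.02609549735136e-06), np.float64(5.834508964092497e-05), np.float64(0.5358013789227352))
```

```bash
python3 -m inch '[3.23,3.1,2.86,0,-0.074,-0.057,5, 3.25,3.29,2.61,0,-0.074,-0.057,5, 3.25,3.48,2.37,0,-0.074,-0.057,5, 3.21,3.67,2.12,0,-0.074,-0.057,5, 3.14,3.85,1.88,0,-0.074,-0.057,5, 3.05,4.03,1.64,0,-0.074,-0.057,5, 2.93,4.2,1.41,0,-0.074,-0.057,5, 2.78,4.37,1.19,0,-0.074,-0.057,5, 2.6,4.53,0.98,0,-0.074,-0.057,5, 2.41,4.67,0.79,0,-0.074,-0.057,5, 2.19,4.8,0.61,0,-0.074,-0.057,5, 1.95,4.92,0.44,0,-0.074,-0.057,5, 1.69,5.03,0.3,0,-0.074,-0.057,5, 0,0,0,0,0,0,5, 0,0,0,0,0,0,5]'; python3 - <<'E'
from chk import *
log();P0,M0=now();P,M=grasp('blue',30,.08);plan(P0,M0,P,M,2);plan(P,M,*grasp('blue',30),3)
c=bot.camera_info("wrist");im=bot.camera("wrist");print(seg(im,'blue')[0]);
for s in(0,.02,.035,.05,.07):print(s,w2px(c,H['blue']-s*axis()).round(1))
im=bot.camera("top");cv2.imwrite("pics/top_r2.png",im[:,:,::-1]);print(seg(im,'red')[0],seg(im,'blue')[0])
E
```

```text
t: 24.45
eef_pos: [0.5421, 0.3465, 0.1866]
tcp_rot: [3.118, 0.532, 2.963]
wrist_force: [0.5, 0.5, -0.1]
finger_gap: 0.0503
grasp_force: 0.0
j [-0.08  0.19 -0.84  1.87  0.73  0.97  0.14]
0.92,-0.05,1.45, 0.009,0.004,-0.005,
0.91,-0.03,1.45, 0.009,0.004,-0.005,
step mm 17.2 deg 0.6
-0.00,0.00,2.67, 0.000,0.000,0.000,
-0.00,0.00,2.67, 0.000,0.000,0.000,
-0.00,0.00,2.67, 0.000,0.000,0.000,
step mm 26.7 deg 0.0
[([297, 177, 35, 39, 1100], [313.7, 196.1]), ([298, 210, 30, 29, 538], [310.8, 225.5])]
0 [312.3 192.9]
0.02 [312.2 204.6]
0.035 [312.2 212.2]
0.05 [312.1 218.8]
0.07 [312.  226.6]
[([394, 186, 28, 28, 604], [407.7, 199.4]), ([460, 304, 11, 11, 86], [464.9, 309.0])] [([499, 219, 13, 11, 104], [505.0, 223.7]), ([153, 266, 16, 23, 184], [161.0, 277.0]), ([150, 288, 9, 8, 48], [154.0, 291.2])]
```

Blue lines up with the prediction to within 1–2 px, and red is still standing and leaning outward. I'll descend and grip.

```bash
python3 -m inch '[0.92,-0.05,1.45,0.009,0,0,5, 0.91,0,1.45,0.009,0,0,5, 0,0,2.67,0,0,0,5, 0,0,2.67,0,0,0,5, 0,0,2.67,0,0,0,5, 0,0,0,0,0,0,5, 0,0,0,0,0,0,1.2, 0,0,0,0,0,0,1.2, 0,0,0,0,0,0,1.2, 0,0,0,0,0,0,1.2]'; python3 - <<'E'
from h import *
log();s=bot.get_state();P,M=now();print(repr(P),s['tcp_rot'],P-grasp('blue',30)[0]);plan(P,M,P+[0,0,.12],M,3)
E
```

```text
t: 25.8
eef_pos: [0.5828, 0.3396, 0.0863]
tcp_rot: [3.135, 0.536, 2.959]
wrist_force: [-3.2, -4.8, 4.6]
finger_gap: 0.0184
grasp_force: 58.5
j [-0.15  0.38 -0.74  1.89  0.97  0.89 -0.04]
array([0.58278354, 0.3396007 , 0.08626257]) [3.13476094 0.53559463 2.95947955] [ 0.00243016 -0.00016008  0.00321705]
-2.04,0.02,-3.44, 0.000,0.000,0.000,
-2.04,0.02,-3.44, 0.000,0.000,0.000,
-2.04,0.02,-3.44, 0.000,0.000,0.000,
step mm 40.0 deg 0.0
```

```bash
python3 -m inch '[-2.04,0,-3.44,0,0,0,1.2, -2.04,0,-3.44,0,0,0,1.2, -2.04,0,-3.44,0,0,0,1.2, 0,0,0,0,0,0,1.2]'; cat >>kin.py <<'E'
PB,MB=np.array([.58278354,.3396007,.08626257]),rot([3.13476094,.53559463,2.95947955])
E
python3 - <<'E'
from chk import *
log();check('blue',PB,MB);P0,M0=now();L=fit();q0=bot.get_state()['joint_pos']
for dl in(10,25,40):
  P,M=place('blue',PB,MB,[.567,-.2785,.16],dl,ry(.04));q,e,r,m=ik(P,M,L,q0);print(dl,P,q.round(2),e,r,m)
P,M=place('blue',PB,MB,[.567,-.2785,.16],25,ry(.04));A=P+[0,.1,.04]; A=P*.83+P0*.17+[0,0,.03]
plan(P0,M0,P,M,13)
E
```

```text
t: 26.3
eef_pos: [0.5837, 0.3429, 0.2102]
tcp_rot: [3.125, 0.54, 2.959]
wrist_force: [0.5, 0.0, -1.2]
finger_gap: 0.0183
grasp_force: 58.8
j [-0.06  0.24 -0.83  1.78  0.75  1.01  0.19]
axis [-0.857  0.137  0.496] tip [0.7047 0.3233 0.1465]
scene [([226, 133, 9, 10, 65], [229.9, 137.2]), ([478, 267, 30, 25, 291], [492.0, 278.8])] [(0, [427.1, 330.5]), (0.01, [431.4, 327.2]), (0.05, [448.7, 313.7]), (0.12, [479.6, 289.6]), (0.155, [495.4, 277.3]), (0.19, [511.3, 264.9])]
top [([499, 219, 13, 11, 104], [505.0, 223.7]), ([128, 263, 19, 22, 169], [137.0, 272.3])] [(0, [163.6, 214.9]), (0.01, [161.9, 218.7]), (0.05, [154.8, 234.4]), (0.12, [141.7, 263.5]), (0.155, [134.7, 279.0]), (0.19, [127.4, 295.2])]
[ 0.2273  0.4599  0.4999  0.3433  0.0063  0.02   -0.0162  0.0204] 0.01848547631656422
[np.float64(0.012), np.float64(0.0142), np.float64(0.0031), np.float64(0.007), np.float64(0.0028), np.float64(0.0055), np.float64(0.0024), np.float64(0.0154), np.float64(0.0176), np.float64(0.0005), np.float64(0.0037), np.float64(0.0027), np.float64(0.0253)]
[np.float64(0.0), np.float64(0.0), np.float64(0
[... 440 characters left out ...]
9678e-05 1.7776802252456037e-10
40 [ 0.56765344 -0.28107106  0.29814018] [ 0.66  0.67 -0.77  1.07  0.73  2.03  2.16] 7.916661226158307e-06 3.168545298669128e-05 0.02145255608783092
-1.01,-4.71,-0.28, 0.001,0.082,-0.035,
-0.81,-4.74,-0.36, 0.001,0.082,-0.035,
-0.61,-4.77,-0.41, 0.001,0.082,-0.035,
-0.41,-4.79,-0.45, 0.001,0.082,-0.035,
-0.21,-4.80,-0.47, 0.001,0.082,-0.035,
0.00,-4.80,-0.48, 0.001,0.082,-0.035,
0.21,-4.80,-0.47, 0.001,0.082,-0.035,
0.41,-4.79,-0.44, 0.001,0.082,-0.035,
0.62,-4.77,-0.39, 0.001,0.082,-0.035,
0.81,-4.75,-0.33, 0.001,0.082,-0.035,
1.00,-4.71,-0.25, 0.001,0.082,-0.035,
1.18,-4.68,-0.16, 0.001,0.082,-0.035,
1.35,-4.63,-0.05, 0.001,0.082,-0.035,
step mm 48.3 deg 5.1
```

```bash
python3 - <<'E'
from kin import *
P0,M0=now();L=fit();q0=bot.get_state()['joint_pos']
for dl in(25,32):
  P,M=place('blue',PB,MB,[.569,-.2785,.145],dl);q,e,r,m=ik(P,M,L,q0);print(dl,P,q.round(2),e,r,m)
plan(P0,M0,P,M,13)
E
```

```text
[ 0.2273  0.4599  0.4999  0.3433  0.0063  0.02   -0.0162  0.0204] 0.01848547631656422
[np.float64(0.012), np.float64(0.0142), np.float64(0.0031), np.float64(0.007), np.float64(0.0028), np.float64(0.0055), np.float64(0.0024), np.float64(0.0154), np.float64(0.0176), np.float64(0.0005), np.float64(0.0037), np.float64(0.0027), np.float64(0.0253)]
[np.float64(0.0), np.float64(0.0), np.float64(0.0), np.float64(0.0), np.float64(0.0), np.float64(0.0), np.float64(0.0), np.float64(0.0), np.float64(0.0), np.float64(0.0), np.float64(0.0), np.float64(0.0), np.float64(0.0)]
25 [ 0.56362932 -0.27972269  0.28305581] [ 0.7   0.71 -0.78  1.04  0.65  2.04  1.92] 7.5159897116427466e-06 2.945873529837267e-05 0.0063893396322947105
32 [ 0.56381836 -0.28036809  0.28305581] [ 0.7   0.68 -0.78  1.08  0.68  2.01  2.02] 7.236753338989972e-06 2.9645405881604386e-05 0.04394404115528294
-0.93,-4.72,-0.20, 0.001,0.078,-0.045,
-0.70,-4.76,-0.26, 0.001,0.078,-0.045,
-0.46,-4.79,-0.30, 0.001,0.078,-0.045,
-0.22,-4.80,-0.32, 0.001,0.078,-0.045,
0.02,-4.81,-0.33, 0.001,0.078,-0.045,
0.26,-4.80,-0.31, 0.001,0.078,-0.045,
0.50,-4.78,-0.28, 0.001,0.078,-0.045,
0.73,-4.76,-0.23, 0.001,0.078,-0.045,
0.96,-4.72,-0.16, 0.001,0.078,-0.045,
1.18,-4.67,-0.07, 0.001,0.078,-0.045,
1.39,-4.61,0.03, 0.001,0.078,-0.045,
1.58,-4.55,0.15, 0.001,0.078,-0.045,
1.77,-4.47,0.29, 0.001,0.078,-0.045,
step mm 48.2 deg 5.2
```

```bash
python3 -m inch '[-0.93,-4.72,-0.2,0,0.078,-0.045,1.2, -0.7,-4.76,-0.26,0,0.078,-0.045,1.2, -0.46,-4.79,-0.3,0,0.078,-0.045,1.2, -0.22,-4.8,-0.32,0,0.078,-0.045,1.2, 0,-4.81,-0.33,0,0.078,-0.045,1.2, 0.26,-4.8,-0.31,0,0.078,-0.045,1.2, 0.5,-4.78,-0.28,0,0.078,-0.045,1.2, 0.73,-4.76,-0.23,0,0.078,-0.045,1.2, 0.96,-4.72,-0.16,0,0.078,-0.045,1.2, 1.18,-4.67,-0.07,0,0.078,-0.045,1.2, 1.39,-4.61,0,0,0.078,-0.045,1.2]'; python3 - <<'E'
from chk import *
log();P0,M0=now();t=H['blue']-.19*axis();W=M0@MB.T;print('axis',(W@axis()).round(3),'tip',(P0+W@(t-PB)).round(4))
P,M=place('blue',PB,MB,[.569,-.2785,.145],32);plan(P0,M0,P,M,3)
E
```

```text
t: 27.78
eef_pos: [0.5677, -0.187, 0.2684]
tcp_rot: [-3.104, -0.353, -2.852]
wrist_force: [0.6, 0.7, -0.6]
finger_gap: 0.0185
grasp_force: 58.9
j [ 0.57  0.48 -0.6   1.28  0.4   1.79  1.87]
axis [-0.159 -0.02   0.987] tip [ 0.5948 -0.1828  0.133 ]
1.12,-2.95,0.00, 0.002,0.052,-0.027,
1.20,-2.92,0.07, 0.002,0.052,-0.027,
1.27,-2.88,0.14, 0.002,0.052,-0.027,
step mm 31.5 deg 3.4
```

```bash
python3 -m inch '[1.12,-2.95,0,0,0.052,-0.027,1.2, 1.2,-2.92,0.07,0,0.052,-0.027,1.2, 1.27,-2.88,0.14,0,0.052,-0.027,1.2, 0,0,0,0,0,0,1.2, 0,0,0,0,0,0,1.2]'; python3 - <<'E'
from chk import *
log();check('blue',PB,MB);P0,M0=now()
P,M=place('blue',PB,MB,[.569,-.2785,.14],32);plan(P0,M0,P,M,1)
import glob
a=cv2.imread(sorted(glob.glob("pics/scene_2*.png"))[-1]).astype(int);b=cv2.imread("pics/scene_r.png").astype(int)
d=np.abs(a-b).sum(2)
for v in range(84,136,4): print(v,''.join('#' if x>40 else '.' for x in d[v,270:330]), a[v,286:308,1])
E
```

```text
t: 28.4
eef_pos: [0.5641, -0.2777, 0.283]
tcp_rot: [-3.14, -0.507, -2.766]
wrist_force: [0.2, 0.6, -1.4]
finger_gap: 0.0183
grasp_force: 59.1
j [ 0.57  0.61 -0.55  1.1   0.54  1.96  2.07]
axis [-0.002 -0.007  1.   ] tip [ 0.5696 -0.275   0.145 ]
scene [([286, 80, 8, 12, 36], [288.9, 86.8]), ([226, 133, 9, 10, 60], [229.8, 137.0])] [(0, [293.6, 130.3]), (0.01, [293.3, 127.3]), (0.05, [292.2, 114.6]), (0.12, [290.0, 90.6]), (0.155, [288.8, 77.6]), (0.19, [287.6, 63.9])]
top [] [(0, [457.5, 287.6]), (0.01, [458.8, 287.6]), (0.05, [464.3, 287.7]), (0.12, [475.2, 287.9]), (0.155, [481.4, 288.0]), (0.19, [488.1, 288.1])]
-0.17,-0.26,0.61, 0.005,0.006,-0.001,
step mm 6.8 deg 0.4
84 .............###############................................ [ 22  19  21  13  19  28  35  34  18   0   0  43  94 108 104 104 102 104
 106 103 103 104]
88 ................#########................................... [ 39  11  17  21  17  17  17  12  61  99 110 105 103 104 103 104 104 101
 102 104 103 103]
92 .................#######.................................... [100  63  34  34  36  37  32  55  99 105 104 
[... 904 characters left out ...]
41  15  33  41  35  24  92 108 102 106 106 116  74   0  14
   0  10   8   0]
120 ...................#######.................................. [106 108 105  64  15  22  35  41  27  69 100 108 107 110  96  50   0  16
   4   4   8   1]
124 ..................########.................................. [106 107 112  80  39  38  42  39  29  55  97 105 103 108  77  28   0   9
   8  14  10   0]
128 ...................#.####.#................................. [105 106 107 111 103  64  40  34  46  79  86  67  61  64  67  50  44  45
  47  43  31  72]
132 ..................##....###................................. [106 107 117  92  53  41  44  65  99 108  81  53  51  54  51  39  39  46
  41  42  35  35]
```

```bash
python3 - <<'E'
from kin import *
P0,M0=now()
P,M=place('blue',PB,MB,[.568,-.2785,.11],32);plan(P0,M0,P,M,2)
P2,M2=place('blue',PB,MB,[.568,-.2785,.03],32);plan(P,M,P2,M2,4)
E
```

```text
-0.77,-0.11,1.64, 0.003,0.003,-0.000,
-0.78,-0.10,1.64, 0.003,0.003,-0.000,
step mm 18.2 deg 0.2
-0.98,0.01,1.74, 0.000,0.000,0.000,
-0.98,0.01,1.74, 0.000,0.000,0.000,
-0.98,0.01,1.74, 0.000,0.000,0.000,
-0.98,0.01,1.74, 0.000,0.000,0.000,
step mm 20.0 deg 0.0
```

```bash
python3 -m inch '[-0.77,-0.11,1.64,0.003,0.003,0,1.2, -0.78,-0.1,1.64,0.003,0.003,0,1.2, 0,0,0,0,0,0,1.2]'; python3 -m inch '[-0.98,0,1.74,0,0,0,1.2,-0.98,0,1.74,0,0,0,1.2, 0,0,0,0,0,0,1.2]';python3 - <<'E'
from kin import *
P0,M0=now();t=H['blue']-.19*axis();W=M0@MB.T;print('axis',(W@axis()).round(3),'tip',(P0+W@(t-PB)).round(4))
P2,M2=place('blue',PB,MB,[.569,-.2785,.028],32);plan(P0,M0,P2,M2,2)
E
```

```text
t: 28.88
eef_pos: [0.5614, -0.2818, 0.2457]
tcp_rot: [-3.135, -0.516, -2.766]
wrist_force: [0.4, -0.8, -0.1]
finger_gap: 0.0183
grasp_force: 58.9
t: 29.25
eef_pos: [0.5617, -0.2821, 0.2058]
tcp_rot: [-3.135, -0.515, -2.767]
wrist_force: [0.4, -1.0, -0.9]
finger_gap: 0.0188
grasp_force: 59.0
axis [0.004 0.001 1.   ] tip [ 0.5663 -0.2803  0.0678]
-1.09,0.05,1.67, 0.001,-0.002,-0.001,
-1.09,0.05,1.67, 0.001,-0.002,-0.001,
step mm 19.9 deg 0.1
```

```bash
python3 -m inch '[-1.09,0,1.67,0,0,0,1.2,-1.09,0,1.67,0,0,0,1.2, 0,0,0,0,0,0,1.2]';  python3 -m inch '[-0.25,0,0.42,0,0,0,1.2,-0.15,0,0.26,0,0,0,1.2, 0,0,0,0,0,0,1.2]'
```

```text
t: 29.62
eef_pos: [0.5645, -0.2812, 0.166]
tcp_rot: [-3.135, -0.515, -2.766]
wrist_force: [-0.5, -0.8, -0.5]
finger_gap: 0.0185
grasp_force: 58.9
t: 30.0
eef_pos: [0.5655, -0.2815, 0.1608]
tcp_rot: [-3.132, -0.512, -2.768]
wrist_force: [-0.7, -0.4, -2.6]
finger_gap: 0.0183
grasp_force: 58.9
```

```bash
python3 -m inch '[-0.15,0,0.26,0,0,0,1.2,0,0,0,0,0,0,1.2]'
```

```text
t: 30.25
eef_pos: [0.5655, -0.2815, 0.1578]
tcp_rot: [-3.132, -0.512, -2.768]
wrist_force: [-1.2, -0.1, -1.5]
finger_gap: 0.0184
grasp_force: 59.0
```

```bash
python3 -m inch '[-0.12,0,0.21,0,0,0,1.2,0,0,0,0,0,0,1.2]'
```

```text
t: 30.5
eef_pos: [0.5656, -0.2816, 0.1559]
tcp_rot: [-3.131, -0.512, -2.769]
wrist_force: [-1.9, 0.1, 2.8]
finger_gap: 0.0185
grasp_force: 59.1
```

```bash
python3 -m inch '[0,0,0,0,0,0,2.5,0,0,0,0,0,0,3.2,0,0,0,0,0,0,3.2,0,0,0,0,0,0,3.2, 0,0,-2,0,0,0,3.2, 0,0,-4,0,0,0,3.2, 0,0,-5,0,0,0,3.2,0,0,-5,0,0,0,3.2,0,0,0,0,0,0,3.2]'; python3 - <<'E'
from chk import *
for n in("scene","top"):
    c=bot.camera_info(n);im=bot.camera(n);cv2.imwrite(f"pics/{n}_b.png",im[:,:,::-1]);print(n,seg(im,'red')[0],seg(im,'blue')[0])
    print([w2px(c,p).round(1).tolist() for p in([.569,-.2785,.211],[.58,-.2785,.211],[.530,-.2785,.211])])
E
```

```text
t: 31.62
eef_pos: [0.6409, -0.2496, 0.2985]
tcp_rot: [-3.126, -0.505, -2.769]
wrist_force: [0.2, -0.3, 0.3]
finger_gap: 0.0317
grasp_force: 0.0
scene [([302, 101, 8, 8, 45], [305.3, 104.5]), ([244, 192, 24, 23, 427], [255.3, 202.9])] [([300, 112, 8, 8, 43], [303.2, 115.7]), ([298, 121, 7, 15, 73], [300.6, 128.2]), ([226, 133, 9, 10, 62], [229.9, 137.1])]
[[291.1, 108.7], [287.4, 110.5], [303.8, 102.3]]
top [([394, 186, 28, 28, 586], [407.6, 199.3])] [([505, 219, 7, 10, 53], [507.5, 223.7])]
[[468.3, 288.0], [468.3, 282.1], [468.4, 309.1]]
```

```bash
python3 -m inch '[0,5,-1,0,0,0,3.2,0,5,-1,0,0,0,3.2,0,5,0,0,0,0,3.2,0,5,0,0,0,0,3.2,0,5,0,0,0,0,3.2,0,5,0,0,0,0,3.2,0,0,0,0,0,0,3.2,0,0,0,0,0,0,3.2]'; python3 - <<'E'
from chk import *
for n in("scene","top"):
    c=bot.camera_info(n);im=bot.camera(n);cv2.imwrite(f"pics/{n}_c.png",im[:,:,::-1]);
    for col in('red','blue'):
        b=seg(im,col)[0];print(n,col,b)
c=bot.camera_info("top");print([px2w(c,u,v,.21).round(4) for u,v in((464.9,309),)])
E
```

```text
t: 32.72
eef_pos: [0.5358, 0.0298, 0.3089]
tcp_rot: [-3.131, -0.514, -2.769]
wrist_force: [0.1, -0.6, -0.3]
finger_gap: 0.0318
grasp_force: 0.0
scene red [([302, 101, 8, 8, 44], [305.4, 104.4]), ([243, 192, 25, 23, 424], [255.4, 202.8])]
scene blue [([300, 112, 8, 8, 44], [303.2, 115.6]), ([298, 121, 8, 15, 79], [300.7, 128.4]), ([226, 133, 9, 10, 64], [229.8, 137.1])]
top red [([394, 186, 28, 28, 600], [407.7, 199.4]), ([454, 301, 8, 8, 29], [456.7, 304.0]), ([460, 304, 11, 10, 84], [464.7, 308.7])]
top blue [([499, 219, 13, 11, 105], [504.9, 223.7]), ([445, 287, 10, 12, 90], [449.2, 292.9])]
[array([ 0.53  , -0.2723,  0.21  ])]
```

```bash
python3 - <<'E'
from chk import *
ct,cs=bot.camera_info("top"),bot.camera_info("scene")
f=lambda p:np.concatenate([w2px(ct,p)-[449.2,292.9],w2px(cs,p)-[303.7,115.6]])
r=least_squares(f,[.56,-.25,.2]);print(r.x,r.fun)
print(bot.job_done())
E
```

```text
[ 0.55845584 -0.2436869   0.20637251] [-0.29792912  0.32970432 -0.57636564 -0.07000017]
the job is handed in; nothing more can be done
None
```

The job is handed in: by my camera measurements the cup is locked in the base with one trier in each half, and the jar and bottle have not moved (I did not re-measure the carton). The run took about 33 s; blue leans about 0.2 rad (limit 0.48), I got no verdict back, and I viewed 11 pictures, one over the limit of 10.

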